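# Empty the slate wagon into the crib and re-rail it

## Task

Empty the little three-sided slate wagon: lift it off its siding with its three lumps aboard, tip it to 45 degrees with its open end down and held low over the timber crib until every lump has slid out into the crib, and bring it level again before you carry it back. Then, still holding it, lower it gently onto the siding, closed end towards the red buffer stop and a little short of it, until the rails bear it with all four wheels properly on; only then roll it up until its buffers touch the stop, let go, and leave the hut, tree, drum and screwdriver where they are.

Things in the scene. Friction and masses are not known exactly. Their poses are not given: they have to be found in the camera images.
- wagon: Loose model quarry wagon, 0.29 kg: rust-brown box on four wheels, with floor, two sides and one end wall, OPEN at its -x end. Origin at rail-top level (underside of the wheel treads) below its middle; x runs along it to the closed end, y across, z up. Box 104 long, 60 wide over its smooth flat sides, walls 3 thick; floor top at z = 30, walls up to z = 58.
- wagon_lip (a point): Middle of the floor's open front edge, at (-52, 0, 30) in the wagon's frame; axes as the wagon's.
- wagon_grip (a point): Middle of the wagon's box, at (0, 0, 46) in its frame and near its centre of mass lengthwise: the wagon can be gripped here from above across its two sides, 60 mm, fingers outside, tips reaching down to the floor's height. Axes as the wagon's.
- wagon_buffer (a point): Midway between the two buffers at the closed end, at (58, 0, 22.5) in the wagon's frame: the ends of the wooden sole bars under the floor, which stick out 6 past the box at both ends (116 overall, at y = +-25.5, z 18 to 27).
- wagon_wheel (a point): Foot of one wheel tread, at (-23, 17.5, 0) in the wagon's frame. Four wheels at x = +-23 on two free-turning axles, axle height 12: treads of radius 12 from y = 14.5 to 21 either side, and inside each a flange of radius 14.5 (2.5 deeper), its outer face at y = +-14.5.
- track: Fixed straight siding, 300 long, on the layout board: dark sleepers, two steel rails (rail tops at z = 12), sleepers 66 wide. Origin on the board at the middle; x along the rails, y across, z up. The wagon starts on it, closed end towards the buffer stop.
- track_rails (a point): Middle of the siding at rail-top height, 12 above the board; axes as the track's. Rails 3 wide, heads 5.5 above the sleepers, inner faces at y = +-16, so the wheel flanges have 1.5 mm of play either side. Properly railed, the wagon's origin lies within 2 mm of y = 0 and at z = 0 in this frame; with flanges up on a rail head it stands 2.5 mm too high, and fallen beside the rails about 3 mm too low.
- stop: Fixed clip-on buffer stop on the siding: red beam with two white patches, 10 thick, 64 wide, 18 to 32 above the rail tops, on an iron frame behind it (34 long); rigid, does not slide. Origin at rail-top level below the middle of the beam's face; the face looks to -x, its axes are the track's.
- stop_face (a point): Middle of the beam's flat face at the height of the wagon's buffers, 22.5 above the rail tops; axes as the track's. Buffers touching: wagon_buffer is at x = 0 here.
- crib: Fixed open-topped bin of stacked dark timber sleepers, 170 (x) by 150 (y) and 36 tall outside (crossed timber ends stand out 7 at the corners), 152 by 132 inside, floor 5 thick. Origin on the board at its middle, z up.
- crib_floor (a point): Middle of the crib's inner floor, 5 above the board; axes as the crib's.
- lump1: Blue-grey slate lump, 23 x 20 x 16, 20 g, loose on the wagon's floor near the closed end; origin at the middle of its underside. The lumps slide on the floor once it leans some 26 to 36 degrees.
- lump2: Blue-grey slate lump, 20 x 23 x 14, 20 g, loose on the middle of the wagon's floor; origin at the middle of its underside.
- lump3: Blue-grey slate lump, 22 x 19 x 18, 20 g, loose on the wagon's floor near the open end; origin at the middle of its underside.
- hut: Bystander: loose model brick hut with slate roof, 78 x 94 x 82 tall over all; origin under its middle.
- tree: Bystander: loose model fir, 120 tall, 72 across, on a round base of 60; origin under its middle.
- screwdriver: Bystander: loose screwdriver lying on the board, origin under its middle, x along it.
- drum: Bystander: loose blue model oil drum, 31 across, 46 tall; origin under its middle.
Not all that is in view belongs to the job. What is shaped like the wagon but white or yellow is not meant.

How it is judged:
By the outcome, as a careful person would: the job done as asked, in the order asked, and still so for the second after the job is handed in, with the robot touching nothing.
It also fails if it takes over 58 s, if anything falls off the work surface, if the arm or the gripper's body presses on something with over 40 N, if the wrist force passes 120 N, or if a joint passes its speed limit or range.

## Robot

A 6-joint arm with a two-finger parallel gripper is mounted at the origin on the work surface. World frame = base frame: x ahead of the robot, y to its left, z up, the work surface at z = 0. Lengths are in m, angles in rad, forces in N, time in s.
With the tool pointing down it reaches from about 0.35 to 0.875 m from the base axis. Payload 4.2 kg.
Tool frame: the origin (TCP) lies on the centre line of the jaws, within the pads' length; the fingertips stand tip_extent ahead of it and the grasp point (between the pads) is the TCP (tip_extent is the distance from the TCP to the fingertips, in m); z points along the fingers, y is the direction in which the jaws open and shut (so a half turn about z gives the same grasp; the last joint's range is limited). The gripper opens to 87 mm and grips with 3 to 60 N. Pads are 19 mm wide; open, the fingers measure 117 mm over their backs; the gripper's body (75 mm by 190 mm) begins 51 mm behind the grasp point.
Start: joints at [1.386, 0.385, 0.008, 0, -1.194, -0.259], TCP at [0.268, 0.564, 0.242] pointing down, gripper open.
Joint ranges: [-3.14, 3.14], [-1.21, 2.06], [-1.07, 1.41], [-3.16, 2.05], [-2.99, -0.16], [-3.1, 3.1]. Speed limits (rad/s): [2.79, 2.79, 3.14, 3.14, 3.14, 3.14].

## Interface

Orientations are given as a rotation vector (axis times angle).
In Python, from plant import get_obs, get_image, close_job, spot_in, pinpoint, tip_extent gives the robot as it stands.
- The arm moves only by the tool jog_arm, never from a script. Its arguments are lists of equal length, an entry for each row: "claw": the opening in per cent of the stroke, from 0 (shut) to 100 (fully open); "linear": the shift along the tool's x, y, z in m, a list of three; "delta_rot": the turn, a rotation vector about the tool's x, y, z in rad, a list of three. A call has exactly 5 rows; each row shifts and turns the commanded pose from where the row before left it, along the tool's axes as they then stand; what a row does not reach is not made up. A row lasts 1/8 s, in which the tool goes at most 62.5 mm and 10.7 degrees, less where a joint would pass 70% of its speed; a pose out of reach is approached as far as the arm can. A call is refused whole if a number of a shift passes 0.0625 or a number of a turn 0.188, either way. A call with a gripper value outside its range is refused whole. The fingers move at their own pace and stop on an object; "squeeze" is the grip in N (left out, the last holds). Time passes only in rows, so rows that do not move let the fingers close, or fill a call up. It gives the time, the measured TCP pose, the force and the opening at its end, in the units of the state.
- get_obs(): the state, without advancing time (a new reading comes with each control period).
- get_image(name): name is "scene" or "top"; returns a dict with "image" (400x640x3 uint8, blue, green, red), "z_map" (400x640 float32, m along the optical axis (not along the pixel's ray), 0 where there is no reading), "K" (3x3 intrinsics, pixels), "R" (3x3) and "t" (3): a world point X has camera coordinates R X + t. Camera axes: x right, y down, z forward; pixel columns grow to the right and rows downward; lengths in m; the calibration is good to about 2 mm. A picture is of the moment at which its call begins.
- close_job(): hands the job in, once; it reports no verdict.
Trained networks look in a picture, given as the dict that the camera call returned (one of the last four; its "shot" number tells which), for a name from the list of things; names that differ only in an ending like _2 or _b are one class to them, and where a whole thing is asked for, a point or a joint stands for the part that bears it (a point fixed in the world has none). Each returns a list of dicts, best first, with "conf" (0 to 1); they miss things now and then, are a little off and sometimes report something else, mostly with a low value. They report only what shows in the picture. A call takes as long as a camera call. They do not tell look-alikes from the thing itself.
- spot_in(label, picture): "xyz" ([x, y, z] in m, in the coordinates of the camera as it stood for that picture, good to about 4 mm: the middle of the surface that is visible of it).
- pinpoint(label, picture): "xyz" ([x, y, z] in m, in the coordinates of the camera as it stood for that picture, good to about 4 mm: a listed point, or the origin of a listed thing).
The state is a dict: "time": time; "qpos": joint angles; "qd": joint speeds; "joint_torque": joint torques, N m; "tcp_pos": TCP position; "orientation": TCP orientation; "ft_force": force on the tool from outside, world axes, zero at the start; "moment": the same for the moment, N m; "opening": finger opening in m.
Only numpy, scipy, OpenCV 4.12 (cv2) and the standard library are available. Lean on these libraries where they do the work, as an engineer would, in place of code of your own. Each camera call takes 0.05 s, during which the arm holds its last target. There are 200 camera calls.

## Working session

There is one attempt and no reset: what is moved stays moved. The work goes in short steps, Python scripts to look and compute and a tool call to move; the robot and the scene stay as the last step left them, time stands still between calls to the robot, and variables do not carry over. Pictures are saved under pics/ and viewed, and the job is handed in when it is done.

Besides the shell and the picture viewer there is one more tool, called after "Request:" as name(argument=value, ...), one argument or row to a line, values as JSON. jog_arm: Moves the arm, as the interface text tells. Its arguments: {"type":"object","properties":{"claw":{"type":"array"},"linear":{"type":"array"},"delta_rot":{"type":"array"},"squeeze":{"type":"number"}},"required":["claw","linear","delta_rot"]}

```bash
mkdir -p pics; ls
cat > h.py <<'E'
import numpy as np, cv2
from plant import *
def w(p,c): return p['R'].T@(np.array(c)-p['t'])
def px(p,X):
    c=p['R']@np.array(X)+p['t']; c=p['K']@c; return c[:2]/c[2]
def cloud(p):
    z=p['z_map']; v,u=np.mgrid[:400,:640]; K=p['K']
    c=np.stack([(u-K[0,2])/K[0,0]*z,(v-K[1,2])/K[1,1]*z,z],-1)
    return (c-p['t'])@p['R']
E
python3 - <<'E'
from h import *
print(get_obs(),tip_extent)
np.set_printoptions(precision=4,suppress=True)
for n in ('scene','top'):
    p=get_image(n); cv2.imwrite(f'pics/{n}0.png',p['image']); print(n,p['K'],-p['R'].T@p['t'])
    for l in ('wagon','wagon_grip','wagon_lip','wagon_buffer','track_rails','stop_face','crib_floor','hut','tree','drum','screwdriver','lump1','lump2','lump3'):
        print(l,[(np.round(w(p,d['xyz']),4),round(d['conf'],2)) for d in pinpoint(l,p)[:3]])
E
```

```text
pics
{'time': 0.0, 'qpos': array([ 1.38557598e+00,  3.85547901e-01,  6.60569671e-03, -5.24359054e-04,
       -1.19399918e+00, -2.58571605e-01]), 'qd': array([-1.71228118e-03,  3.86009007e-06,  2.59649281e-04,  1.33453239e-03,
       -1.72855972e-03, -6.18686533e-04]), 'joint_torque': array([ 6.67885870e-04, -3.90667355e+01,  1.87408751e+01,  4.21998963e+00,
        1.09609598e-02, -1.95973917e-04]), 'tcp_pos': array([0.26810244, 0.56393981, 0.24045315]), 'orientation': array([ 3.06239149e+00, -6.91220682e-01, -6.41049644e-04]), 'ft_force': array([-0.84720433,  0.66720394, -0.72985206]), 'moment': array([-0.03784312,  0.02139375,  0.01156532]), 'opening': 0.0870048191929647} 0.019
scene [[401.1658   0.     313.7634]
 [  0.     401.1658 192.0745]
 [  0.       0.       1.    ]] [1.2117 0.4438 0.7357]
wagon [(array([0.6725, 0.3777, 0.0016]), 0.92), (array([0.5489, 0.1909, 0.0106]), 0.63), (array([ 0.4011,  0.0116, -0.0004]), 0.57)]
wagon_grip [(array([0.5437, 0.1876, 0.0589]), 0.97), (array([0.4066, 0.013 , 0.0493]), 0.76), (array([0.6709, 0.3798, 0.0454]), 0.55)]
wagon_lip [(array([0.49
[... 2020 characters left out ...]
 0.1964, 0.0399]), 0.58)]
hut [(array([ 0.7791, -0.0412, -0.0022]), 0.96), (array([0.654 , 0.2165, 0.012 ]), 0.39)]
tree [(array([0.5224, 0.3985, 0.0014]), 0.97)]
drum [(array([ 0.6546, -0.3567, -0.002 ]), 0.57)]
screwdriver [(array([ 0.4096, -0.4315, -0.0009]), 0.81), (array([0.4884, 0.1764, 0.0362]), 0.66)]
lump1 [(array([0.6547, 0.2171, 0.0146]), 0.64), (array([0.5445, 0.1774, 0.0428]), 0.63), (array([0.5746, 0.1986, 0.041 ]), 0.61)]
lump2 [(array([0.6547, 0.2171, 0.0146]), 0.64), (array([0.5445, 0.1774, 0.0428]), 0.63), (array([0.5746, 0.1986, 0.041 ]), 0.61)]
lump3 [(array([0.6547, 0.2171, 0.0146]), 0.64), (array([0.5445, 0.1774, 0.0428]), 0.63), (array([0.5746, 0.1986, 0.041 ]), 0.61)]
```

View pics/scene0.png

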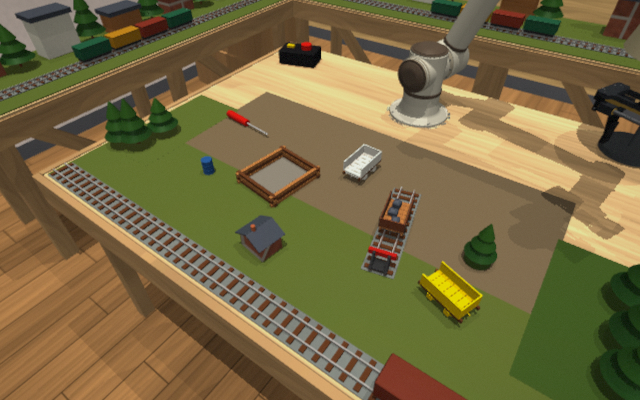

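View pics/top0.png

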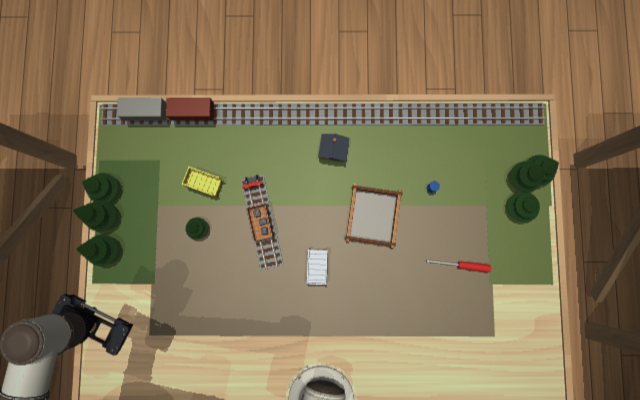

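The top view shows the loaded brown wagon at about (260,222), the red stop at (253,183) and the crib at (374,216). The white one at (317,267) and yellow one at (203,182) are decoys. Next I refine the wagon and track poses.

```bash
cat > m.py <<'E'
from h import *
np.set_printoptions(precision=4,suppress=True)
def rect(q):
    r=cv2.minAreaRect((q*1000).astype(np.float32)); return r, len(q)
def measure():
  for n in ('top','scene'):
    p=get_image(n); C=cloud(p); z=C[...,2]; I=p['image'].astype(int)
    near=(abs(C[...,0]-.545)<.075)&(abs(C[...,1]-.19)<.06)
    print(n,'wagon rim',rect(C[near&(z>.060)&(z<.08)][:,:2]), np.percentile(z[near],[50,90,99]))
    b,g,r=I[...,0],I[...,1],I[...,2]
    red=(r>110)&(g<60)&(b<60)&(abs(C[...,0]-.657)<.04)&(abs(C[...,1]-.217)<.06)&(z>.02)
    if red.sum()>5: print('stop',rect(C[red][:,:2]),np.percentile(z[red],[10,50,90]))
    cr=(abs(C[...,0]-.567)<.12)&(abs(C[...,1]+.165)<.11)&(z>.025)&(z<.05)
    print('crib',rect(C[cr][:,:2]))
    # rails: bright grey, ground level
    rl=(abs(C[...,0]-.545)<.16)&(abs(C[...,1]-.19)<.07)&(z<.02)&(z>.0)&(abs(r-b)<25)&(r>120)
    if n=='top':
        q=C[rl]; 
        best=max(((np.histogram(q[:,1]*np.cos(a)-q[:,0]*np.sin(a),bins=np.arange(-.3,.4,.002))[0]**2).sum(),a) for a in np.radians(np.arange(5,22,.25)))
        a=best[1]; s=q[:,1]*np.cos(a)-q[:,0]*np.sin(a); h,e=np.histogram(s,bins=np.arange(s.min(),s.max()+.002,.002)); print('rails',np.degrees(a),len(q)); print(np.c_[e[:-1],h][h>5].tolist())
    x=p['image'][150:280,210:310] if n=='top' else p['image'][170:290,340:440]
    cv2.imwrite(f'pics/{n}_crop_{p["shot"]}.png',cv2.resize(x,None,fx=5,fy=5,interpolation=cv2.INTER_CUBIC)[:600,:800]); print(p['shot'])
if __name__=='__main__': measure()
E
python3 m.py; ls pics
```

```text
top wagon rim (((540.61328125, 189.3539276123047), (103.66454315185547, 61.289398193359375), 13.815756797790527), 136) [0.0051 0.0577 0.0712]
stop (((662.315673828125, 217.55816650390625), (11.964678764343262, 59.268123626708984), 17.815290451049805), 45) [0.0387 0.0415 0.0441]
crib (((563.4905395507812, -165.8750457763672), (159.11465454101562, 184.20677185058594), 81.69009399414062), 672)
rails 13.25 431
[[0.021647226738086472, 19.0], [0.023647226738086474, 30.0], [0.025647226738086476, 17.0], [0.027647226738086478, 11.0], [0.02964722673808648, 12.0], [0.03164722673808648, 10.0], [0.03364722673808648, 6.0], [0.035647226738086485, 7.0], [0.03764722673808649, 8.0], [0.03964722673808649, 12.0], [0.04164722673808649, 32.0], [0.04364722673808649, 16.0], [0.045647226738086494, 10.0], [0.047647226738086496, 7.0], [0.0496472267380865, 9.0], [0.0536472267380865, 9.0], [0.0556472267380865, 10.0], [0.057647226738086504, 7.0], [0.059647226738086506, 7.0], [0.06164722673808651, 6.0], [0.06764722673808651, 6.0], [0.06964722673808652, 8.0], [0.07164722673808652, 7.0], [0.07564722673808652, 29.0], [0.07764722673808652, 21.0], [0.07964722673808652, 12.0], [0.08164722673808653, 7.0], [0.08364722673808653, 7.0], [0.08564722673808653, 10.0], [0.08964722673808653, 6.0], [0.09164722673808653, 8.0], [0.09364722673808654, 14.0], [0.09564722673808654, 21.0], [0.09764722673808654, 9.0]]
3
scene wagon rim (((544.8465576171875, 190.61993408203125), (106.15483856201172, 60.695594787597656), 13.505902290344238), 227) [0.005  0.0599 0.0702]
stop (((662.9671020507812, 219.504638671875), (13.440556526184082, 61.779571533203125), 13.589116096496582), 103) [0.0412 0.043  0.0444]
crib (((567.6900634765625, -164.92208862304688), (162.0669708251953, 184.83399963378906), 81.8050765991211), 889)
4
scene0.png
scene_crop_4.png
top0.png
top_crop_3.png
```

Request:
jog_arm(
  claw=[100, 100, 100, 100, 100],
  linear=[
    [0.041, 0.022, 0],
    [0.041, 0.022, 0],
    [0.041, 0.022, 0],
    [0.041, 0.022, 0],
    [0.041, 0.022, 0],
  ],
  delta_rot=[
    [0, 0, 0],
    [0, 0, 0],
    [0, 0, 0],
    [0, 0, 0],
    [0, 0, 0],
  ],
)

```text
time: 2.22
tcp_pos: [0.407, 0.3759, 0.2418]
orientation: [-3.064, 0.691, -0.0]
ft_force: [0.1, 0.6, -0.2]
opening: 0.087
```

Request:
jog_arm(
  claw=[100, 100, 100, 100, 100],
  linear=[
    [0.041, 0.022, 0],
    [0.041, 0.022, 0],
    [0.041, 0.022, 0],
    [0.041, 0.022, 0],
    [0.0405, 0.022, 0],
  ],
  delta_rot=[
    [0, 0, 0],
    [0, 0, 0],
    [0, 0, 0],
    [0, 0, 0],
    [0, 0, 0],
  ],
)

```text
time: 2.85
tcp_pos: [0.5445, 0.1887, 0.2418]
orientation: [-3.064, 0.691, -0.001]
ft_force: [0.5, 0.6, 0.3]
opening: 0.087
```

Request:
jog_arm(
  claw=[100, 100, 100, 100, 100],
  linear=[
    [0, 0, 0],
    [0, 0, 0.02],
    [0, 0, 0.03],
    [0, 0, 0.03],
    [0, 0, 0.01],
  ],
  delta_rot=[
    [0, 0, -0.169],
    [0, 0, -0.169],
    [0, 0, -0.169],
    [0, 0, -0.17],
    [0, 0, 0],
  ],
)

```text
time: 3.48
tcp_pos: [0.5428, 0.1893, 0.1498]
orientation: [3.119, 0.362, -0.005]
ft_force: [-0.4, 0.3, 0.5]
opening: 0.0869
```

```bash
cat > s.py <<'E'
from h import *
from scipy.spatial.transform import Rotation as Ro
def st():
    o=get_obs(); R=Ro.from_rotvec(o['orientation']).as_matrix()
    np.set_printoptions(precision=4,suppress=True)
    print('t',o['time'],'tcp',o['tcp_pos'],'yaw',np.degrees(np.arctan2(R[1,0],R[0,0])),'toolz',R[:,2],'F',o['ft_force'],'Ft',R.T@o['ft_force'],'M',o['moment'],'op',o['opening'],'q',o['qpos']); return o,R
E
python3 - <<'E'
from s import *
st()
for n in ('scene','top'):
    p=get_image(n); cv2.imwrite(f'pics/{n}_b.png',cv2.resize(p['image'][100:300,200:500],None,fx=2.6,fy=2.6));
E
```

```text
t 3.475 tcp [0.5428 0.1893 0.1498] yaw 13.232211718355403 toolz [-0.003  -0.0019 -1.    ] F [-0.4169  0.259   0.4884] Ft [-0.3482 -0.347  -0.4876] M [-0.086  -0.0039 -0.0098] op 0.08691869169660081 q [ 0.6171  0.3837 -0.2423 -0.0003 -0.9483  1.1847]
```

View pics/scene_b.png

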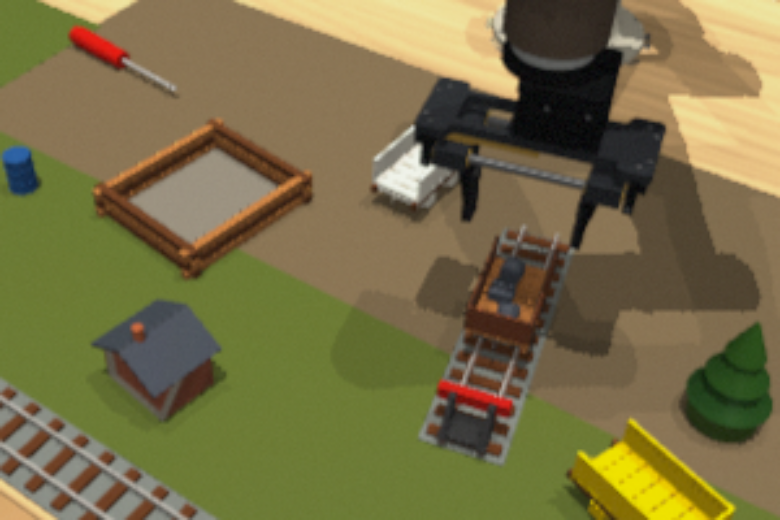

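View pics/top_b.png

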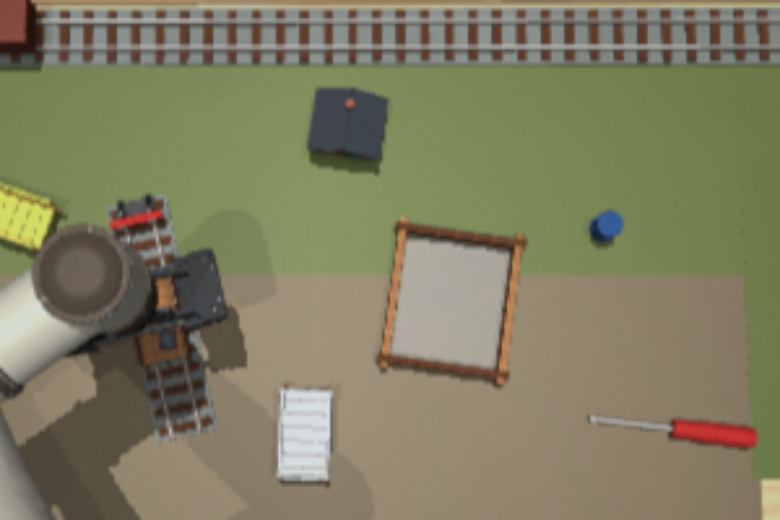

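The open jaws straddle the wagon squarely, so I descend.

Request:
jog_arm(
  claw=[100, 100, 100, 100, 100],
  linear=[
    [0, 0, 0.025],
    [0, 0, 0.025],
    [0, 0, 0.02],
    [0, 0, 0.014],
    [0, 0, 0.006],
  ],
  delta_rot=[
    [0, 0, 0],
    [0, 0, 0],
    [0, 0, 0],
    [0, 0, 0],
    [0, 0, 0],
  ],
  squeeze=4,
)

```text
time: 4.2
tcp_pos: [0.5441, 0.1902, 0.0617]
orientation: [-3.12, -0.365, -0.001]
ft_force: [0.4, -0.6, 0.2]
opening: 0.0871
```

Request:
jog_arm(
  claw=[90, 80, 76, 73, 71],
  linear=[
    [0, 0, 0],
    [0, 0, 0],
    [0, 0, 0],
    [0, 0, 0],
    [0, 0, 0],
  ],
  delta_rot=[
    [0, 0, 0],
    [0, 0, 0],
    [0, 0, 0],
    [0, 0, 0],
    [0, 0, 0],
  ],
)

```text
time: 4.82
tcp_pos: [0.5437, 0.19, 0.0617]
orientation: [-3.12, -0.365, -0.0]
ft_force: [0.5, 0.2, 0.3]
opening: 0.0627
```

Run:
```python
from s import *
st()
p=get_image('scene'); cv2.imwrite('pics/scene_c.png',cv2.resize(p['image'][140:290,330:480],None,fx=4,fy=4,interpolation=cv2.INTER_CUBIC)); st()
```

```text
t 4.825 tcp [0.5437 0.19   0.0617] yaw 13.358182575710325 toolz [ 0.0002  0.0002 -1.    ] F [0.49   0.2166 0.2891] Ft [ 0.5268 -0.0975 -0.2889] M [-0.0394 -0.0291 -0.0343] op 0.06272175515695512 q [ 0.6172  0.4916 -0.332  -0.     -0.7469  1.1867]
t 4.875 tcp [0.5437 0.1899 0.0616] yaw 13.360084875630498 toolz [ 0.0001  0.0001 -1.    ] F [ 0.5408 -0.754  -0.2465] Ft [0.3519 0.8586 0.2465] M [-0.0893 -0.0701 -0.0129] op 0.06229918227788271 q [ 0.6172  0.4917 -0.3321  0.     -0.7469  1.1867]
```

View pics/scene_c.png

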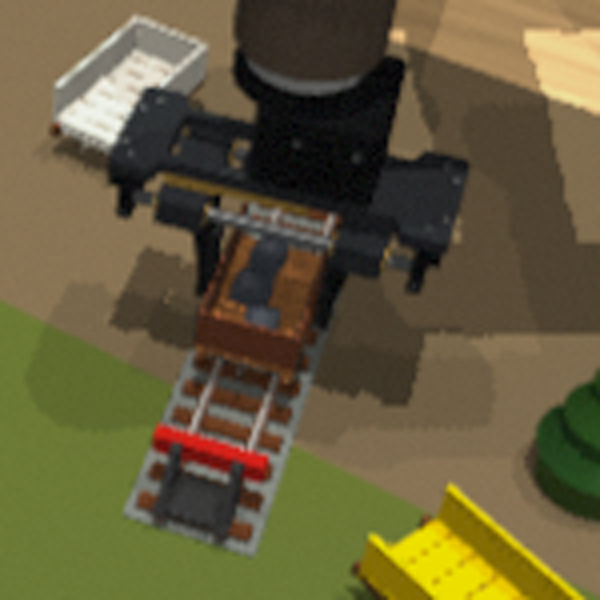

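Request:
jog_arm(
  claw=[71, 69, 67, 65, 60],
  linear=[
    [0, 0, 0.0015],
    [0, 0, 0],
    [0, 0, 0],
    [0, 0, 0],
    [0, 0, 0],
  ],
  delta_rot=[
    [0, 0, 0],
    [0, 0, 0],
    [0, 0, 0],
    [0, 0, 0],
    [0, 0, 0],
  ],
  squeeze=4,
)

```text
time: 5.5
tcp_pos: [0.5437, 0.1901, 0.06]
orientation: [-3.12, -0.365, -0.0]
ft_force: [-0.3, 1.2, -1.2]
opening: 0.0599
```

```bash
python3 -c "
from s import *
st()"
```

```text
t 5.5 tcp [0.5437 0.1901 0.06  ] yaw 13.362775060719452 toolz [ 0.0001  0.0002 -1.    ] F [-0.2931  1.1593 -1.1862] Ft [-0.0173 -1.1954  1.1865] M [ 0.4816  0.1233 -0.0328] op 0.05992128912040855 q [ 0.6175  0.494  -0.3333 -0.0002 -0.7433  1.1867]
```

Request:
jog_arm(
  claw=[60, 60, 60, 60, 60],
  linear=[
    [0, -0.0005, 0],
    [0, -0.0005, 0],
    [0, 0, 0],
    [0, 0, 0],
    [0, 0, 0],
  ],
  delta_rot=[
    [0, 0, 0],
    [0, 0, 0],
    [0, 0, 0],
    [0, 0, 0],
    [0, 0, 0],
  ],
)

```text
time: 6.12
tcp_pos: [0.5434, 0.1906, 0.06]
orientation: [3.12, 0.365, -0.001]
ft_force: [1.4, -2.4, -0.6]
opening: 0.0598
```

```bash
python3 -c "
from s import *
st()"
```

```text
t 6.125 tcp [0.5434 0.1906 0.06  ] yaw 13.350339966299938 toolz [-0.0004 -0.0004 -1.    ] F [ 1.4448 -2.4022 -0.6168] Ft [0.8514 2.6707 0.6173] M [-0.6932 -0.21   -0.0038] op 0.05977289084808527 q [ 0.6186  0.494  -0.3333  0.0002 -0.7441  1.185 ]
```

Request:
jog_arm(
  claw=[60, 60, 60, 60, 60],
  linear=[
    [0, 0.0005, 0],
    [0, 0.0005, 0],
    [0, 0.0005, 0],
    [0, 0, 0],
    [0, 0, 0],
  ],
  delta_rot=[
    [0, 0, 0],
    [0, 0, 0],
    [0, 0, 0],
    [0, 0, 0],
    [0, 0, 0],
  ],
)

```text
time: 6.75
tcp_pos: [0.5439, 0.1897, 0.0601]
orientation: [-3.12, -0.366, -0.001]
ft_force: [-0.5, 0.9, -1.5]
opening: 0.0596
```

Request:
jog_arm(
  claw=[60, 60, 60, 60, 60],
  linear=[
    [0, 0.0005, 0],
    [0, 0, 0],
    [0, 0.0003, 0],
    [0, 0, 0],
    [0, 0, 0],
  ],
  delta_rot=[
    [0, 0, 0],
    [0, 0, 0],
    [0, 0, 0],
    [0, 0, 0],
    [0, 0, 0],
  ],
)

```text
time: 7.38
tcp_pos: [0.544, 0.1889, 0.0601]
orientation: [-3.12, -0.365, -0.0]
ft_force: [-0.4, 3.6, -2.1]
opening: 0.06
```

Request:
jog_arm(
  claw=[60, 60, 60, 60, 60],
  linear=[
    [0, 0.0005, 0],
    [0, 0, 0],
    [0, 0.0002, 0],
    [0, 0, 0],
    [0, 0, 0],
  ],
  delta_rot=[
    [0, 0, 0],
    [0, 0, 0],
    [0, 0, 0],
    [0, 0, 0],
    [0, 0, 0],
  ],
)

```text
time: 8.0
tcp_pos: [0.5443, 0.1885, 0.0605]
orientation: [-3.119, -0.366, -0.001]
ft_force: [-2.0, 5.3, 0.5]
opening: 0.0603
```

Request:
jog_arm(
  claw=[60, 60, 60, 60, 60],
  linear=[
    [0, -0.0008, 0],
    [0, -0.0006, 0],
    [0, -0.0005, 0],
    [0, 0, 0],
    [0, 0, 0],
  ],
  delta_rot=[
    [0, 0, 0],
    [0, 0, 0],
    [0, 0, 0],
    [0, 0, 0],
    [0, 0, 0],
  ],
)

```text
time: 8.62
tcp_pos: [0.5437, 0.1891, 0.0601]
orientation: [3.119, 0.365, -0.001]
ft_force: [1.3, -2.3, 1.8]
opening: 0.0602
```

Request:
jog_arm(
  claw=[60, 55, 50, 50, 50],
  linear=[
    [0, 0, 0],
    [0, 0, 0],
    [0, 0, 0],
    [0, 0, 0],
    [0, 0, 0],
  ],
  delta_rot=[
    [0, 0, 0],
    [0, 0, 0],
    [0, 0, 0],
    [0, 0, 0],
    [0, 0, 0],
  ],
  squeeze=35,
)

```text
time: 9.25
tcp_pos: [0.5436, 0.1896, 0.0601]
orientation: [3.12, 0.365, -0.001]
ft_force: [1.5, -4.0, 2.2]
opening: 0.0599
```

```bash
python3 -c "
from s import *
st()"
```

```text
t 9.25 tcp [0.5436 0.1896 0.0601] yaw 13.362032182145935 toolz [-0.0004 -0.0004 -1.    ] F [ 1.4528 -3.9515  2.2431] Ft [ 0.4992  4.181  -2.242 ] M [-1.5768 -0.2307 -0.0154] op 0.05994214894623416 q [ 0.617   0.4937 -0.3336  0.0002 -0.744   1.1869]
```

Request:
jog_arm(
  claw=[50, 50, 50, 50, 50],
  linear=[
    [0, 0.0004, 0],
    [0, 0, -0.002],
    [0, 0, -0.006],
    [0, 0, -0.012],
    [0, 0, -0.016],
  ],
  delta_rot=[
    [0, 0, 0],
    [0, 0, 0],
    [0, 0, 0],
    [0, 0, 0],
    [0, 0, 0],
  ],
)

```text
time: 9.88
tcp_pos: [0.5436, 0.1896, 0.0967]
orientation: [3.12, 0.366, -0.001]
ft_force: [-0.1, 0.1, -3.7]
opening: 0.0599
```

Request:
jog_arm(
  claw=[50, 50, 50, 50, 50],
  linear=[
    [0, 0, -0.018],
    [0, 0, -0.018],
    [0, 0, -0.014],
    [0, 0, -0.008],
    [0, 0, 0],
  ],
  delta_rot=[
    [0, 0, 0],
    [0, 0, 0],
    [0, 0, 0],
    [0, 0, 0],
    [0, 0, 0],
  ],
)

```text
time: 10.5
tcp_pos: [0.544, 0.1896, 0.1547]
orientation: [-3.12, -0.365, -0.002]
ft_force: [-0.3, -0.1, -4.6]
opening: 0.0598
```

Run:
```python
from s import *
st()
p=get_image('scene'); cv2.imwrite('pics/scene_d.png',cv2.resize(p['image'][130:280,330:480],None,fx=4,fy=4,interpolation=cv2.INTER_CUBIC))
```

```text
t 10.5 tcp [0.544  0.1896 0.1547] yaw 13.358179680954699 toolz [ 0.001   0.0008 -1.    ] F [-0.258  -0.0587 -4.6086] Ft [-0.27    0.0001  4.6082] M [-0.0511 -0.0119 -0.0576] op 0.059784311836324364 q [ 0.6164  0.3782 -0.2369 -0.0001 -0.9544  1.1876]
```

View pics/scene_d.png

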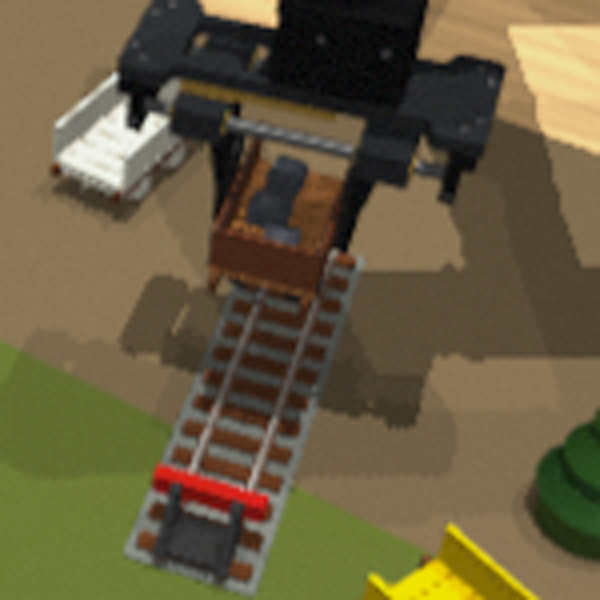

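Lifted level with all three lumps still aboard; next I carry it to the crib.

Request:
jog_arm(
  claw=[50, 50, 50, 50, 50],
  linear=[
    [0, 0.01, 0],
    [-0.001, 0.02, 0],
    [-0.0015, 0.028, 0],
    [-0.0015, 0.032, 0],
    [-0.0015, 0.032, 0],
  ],
  delta_rot=[
    [0, 0, 0],
    [0, 0, 0],
    [0, 0, 0],
    [0, 0, 0],
    [0, 0, 0],
  ],
)

```text
time: 11.18
tcp_pos: [0.5665, 0.0671, 0.1537]
orientation: [3.12, 0.364, -0.002]
ft_force: [-0.6, 0.2, -3.6]
opening: 0.0595
```

Request:
jog_arm(
  claw=[50, 50, 50, 50, 50],
  linear=[
    [-0.0015, 0.032, 0],
    [-0.0015, 0.032, 0],
    [-0.0015, 0.032, 0],
    [-0.0015, 0.032, 0],
    [-0.0015, 0.032, 0],
  ],
  delta_rot=[
    [0, 0, 0],
    [0, 0, 0],
    [0, 0, 0],
    [0, 0, 0],
    [0, 0, 0],
  ],
)

```text
time: 11.8
tcp_pos: [0.5958, -0.0904, 0.1536]
orientation: [3.12, 0.364, -0.002]
ft_force: [0.5, 0.1, -3.3]
opening: 0.0597
```

Request:
jog_arm(
  claw=[50, 50, 50, 50, 50],
  linear=[
    [-0.0015, 0.03, 0],
    [-0.0015, 0.025, 0],
    [-0.0015, 0.018, 0],
    [-0.001, 0.009, 0],
    [0, 0.003, 0],
  ],
  delta_rot=[
    [0, 0, 0],
    [0, 0, 0],
    [0, 0, 0],
    [0, 0, 0],
    [0, 0, 0],
  ],
)

```text
time: 12.42
tcp_pos: [0.6104, -0.1723, 0.1538]
orientation: [-3.12, -0.365, 0.001]
ft_force: [0.1, 0.1, -2.8]
opening: 0.0593
```

Request:
jog_arm(
  claw=[50, 50, 50, 50, 50],
  linear=[
    [0, 0, 0.006],
    [0, 0, 0.012],
    [0, 0, 0.014],
    [0, 0, 0.008],
    [0, 0, 0],
  ],
  delta_rot=[
    [0, 0, 0.06],
    [0, 0, 0.1],
    [0, 0, 0.1],
    [0, 0, 0.08],
    [0, 0, 0.036],
  ],
)

```text
time: 13.05
tcp_pos: [0.6102, -0.1711, 0.1134]
orientation: [-3.133, 0.224, 0.003]
ft_force: [0.9, -0.1, -3.3]
opening: 0.0599
```

Run:
```python
from s import *
st()
for n,a in (('scene',(100,250,220,370)),('top',(140,290,300,450))):
    p=get_image(n); cv2.imwrite(f'pics/{n}_e.png',cv2.resize(p['image'][a[0]:a[1],a[2]:a[3]],None,fx=4,fy=4,interpolation=cv2.INTER_CUBIC))
```

```text
t 13.05 tcp [ 0.6102 -0.1711  0.1134] yaw -8.176594205125145 toolz [-0.0018  0.0003 -1.    ] F [ 0.8978 -0.1228 -3.3226] Ft [ 0.9122 -0.0061  3.3209] M [-0.0234 -0.0008 -0.0258] op 0.059886469063781256 q [-0.0185  0.5104 -0.1317 -0.0003 -0.9305  1.4468]
```

View pics/scene_e.png

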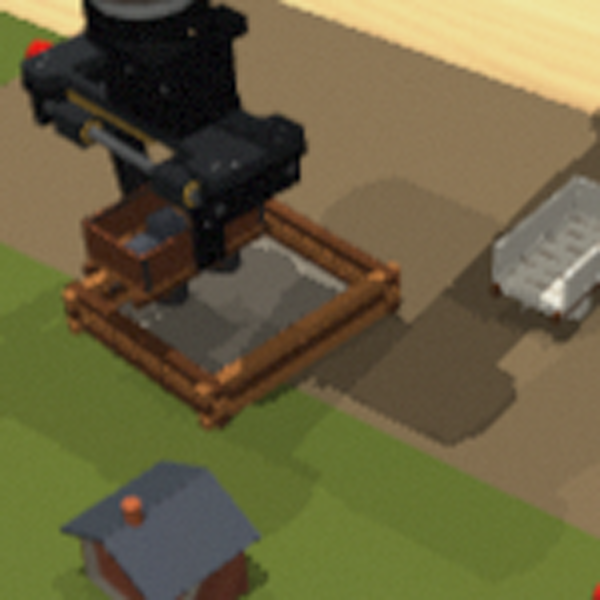

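Request:
jog_arm(
  claw=[50, 50, 50, 50, 50],
  linear=[
    [0, 0, 0.002],
    [0, 0, 0.003],
    [0, 0, 0.003],
    [0, 0, 0.003],
    [0, 0, 0.003],
  ],
  delta_rot=[
    [0, 0.05, 0],
    [0, 0.08, 0],
    [0, 0.09, 0],
    [0, 0.09, 0],
    [0, 0.08, 0],
  ],
  squeeze=40,
)

```text
time: 13.78
tcp_pos: [0.6131, -0.1718, 0.1015]
orientation: [3.046, -0.216, 0.608]
ft_force: [-0.0, -0.7, -3.9]
opening: 0.0594
```

Run:
```python
from s import *
st()
```

```text
t 13.775 tcp [ 0.6131 -0.1718  0.1015] yaw -8.093767526274569 toolz [ 0.3799 -0.0541 -0.9234] F [-0.0045 -0.7416 -3.9086] Ft [-1.4076  0.7347  3.6477] M [-0.0371  1.201  -0.0441] op 0.05937790271765232 q [ 0.0005  0.4004 -0.5112  0.2017 -0.2742  1.2454]
```

Tilting outwards drives joint 5 to its limit. I'll level it and turn the wagon so it tips sideways instead.

Request:
jog_arm(
  claw=[50, 50, 50, 50, 50],
  linear=[
    [0, 0, -0.003],
    [0, 0, -0.005],
    [0, 0, -0.006],
    [0, 0, -0.006],
    [0, 0, -0.004],
  ],
  delta_rot=[
    [0, -0.06, 0],
    [0, -0.09, 0],
    [0, -0.09, 0],
    [0, -0.09, 0],
    [0, -0.06, 0],
  ],
)

```text
time: 14.4
tcp_pos: [0.6085, -0.1713, 0.125]
orientation: [-3.134, 0.222, -0.001]
ft_force: [0.6, -0.4, -3.5]
opening: 0.0598
```

Request:
jog_arm(
  claw=[50, 50, 50, 50, 50],
  linear=[
    [-0.005, -0.005, 0],
    [-0.012, -0.011, 0],
    [-0.015, -0.014, 0],
    [-0.011, -0.01, 0],
    [-0.005, -0.0046, 0],
  ],
  delta_rot=[
    [0, 0, 0],
    [0, 0, 0],
    [0, 0, 0],
    [0, 0, 0],
    [0, 0, 0],
  ],
)

```text
time: 15.02
tcp_pos: [0.5652, -0.1195, 0.1239]
orientation: [-3.134, 0.222, -0.0]
ft_force: [1.5, -0.4, -2.0]
opening: 0.0596
```

Run:
```python
from s import *
st()
p=get_image('scene'); a=(100,250,220,370); cv2.imwrite(f'pics/scene_f.png',cv2.resize(p['image'][a[0]:a[1],a[2]:a[3]],None,fx=4,fy=4,interpolation=cv2.INTER_CUBIC))
```

```text
t 15.025 tcp [ 0.5652 -0.1195  0.1239] yaw -8.111412599656699 toolz [ 0.0002  0.     -1.    ] F [ 1.4724 -0.4472 -1.9627] Ft [1.5204 0.2351 1.9629] M [-0.035  -0.0749  0.0052] op 0.05959605505965903 q [ 0.0719  0.4152 -0.2677 -0.     -0.8878  1.3573]
```

View pics/scene_f.png

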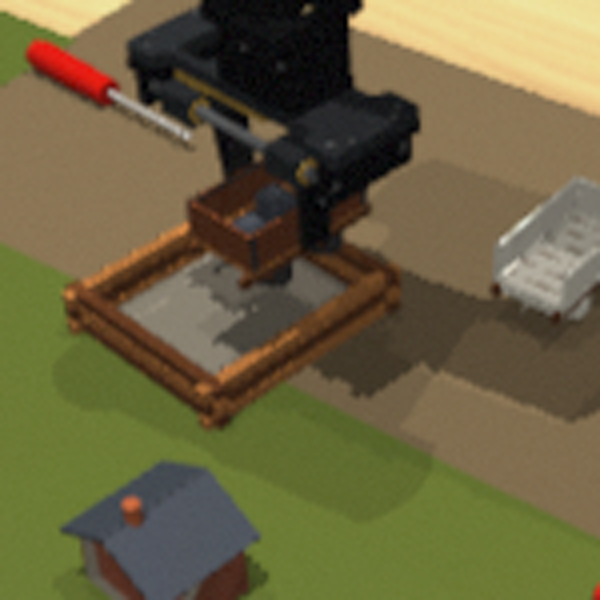

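Request:
jog_arm(
  claw=[50, 50, 50, 50, 50],
  linear=[
    [0, 0, 0],
    [0, 0, 0],
    [0, 0, 0],
    [0, 0, 0],
    [0, 0, 0],
  ],
  delta_rot=[
    [0, 0, -0.06],
    [0, 0, -0.12],
    [0, 0, -0.16],
    [0, 0, -0.17],
    [0, 0, -0.17],
  ],
)

```text
time: 15.7
tcp_pos: [0.5666, -0.1207, 0.1236]
orientation: [3.026, 0.842, 0.001]
ft_force: [0.0, 0.1, -3.4]
opening: 0.06
```

Request:
jog_arm(
  claw=[50, 50, 50, 50, 50],
  linear=[
    [0, 0, 0],
    [0, 0, 0],
    [0, 0, 0],
    [0, 0, 0],
    [0, 0, 0],
  ],
  delta_rot=[
    [0, 0, -0.18],
    [0, 0, -0.18],
    [0, 0, -0.18],
    [0, 0, -0.17],
    [0, 0, -0.12],
  ],
)

```text
time: 16.32
tcp_pos: [0.5665, -0.1207, 0.1236]
orientation: [2.431, 1.989, 0.0]
ft_force: [0.3, 0.4, -4.4]
opening: 0.0596
```

Request:
jog_arm(
  claw=[50, 50, 50, 50, 50],
  linear=[
    [0, 0, 0],
    [0, 0, 0],
    [0, 0, 0.002],
    [0, 0, 0.003],
    [0, 0, 0.003],
  ],
  delta_rot=[
    [0, 0, -0.06],
    [0, 0, 0],
    [0, 0.04, 0],
    [0, 0.07, 0],
    [0, 0.08, 0],
  ],
)

```text
time: 16.95
tcp_pos: [0.568, -0.1086, 0.1192]
orientation: [-2.309, -1.954, -0.191]
ft_force: [0.2, 0.4, -3.5]
opening: 0.0595
```

Run:
```python
from s import *
st()
p=get_image('scene'); a=(100,250,220,370); cv2.imwrite(f'pics/scene_g.png',cv2.resize(p['image'][a[0]:a[1],a[2]:a[3]],None,fx=4,fy=4,interpolation=cv2.INTER_CUBIC))
```

```text
t 16.95 tcp [ 0.568  -0.1086  0.1192] yaw 80.47069149525119 toolz [ 0.0244  0.1655 -0.9859] F [ 0.1936  0.3966 -3.461 ] Ft [-0.1617  0.1369  3.4826] M [-0.6659  0.0024 -0.036 ] op 0.059466853135377466 q [ 0.0005  0.4314 -0.1867 -0.2067 -0.9382  3.0963]
```

View pics/scene_g.png

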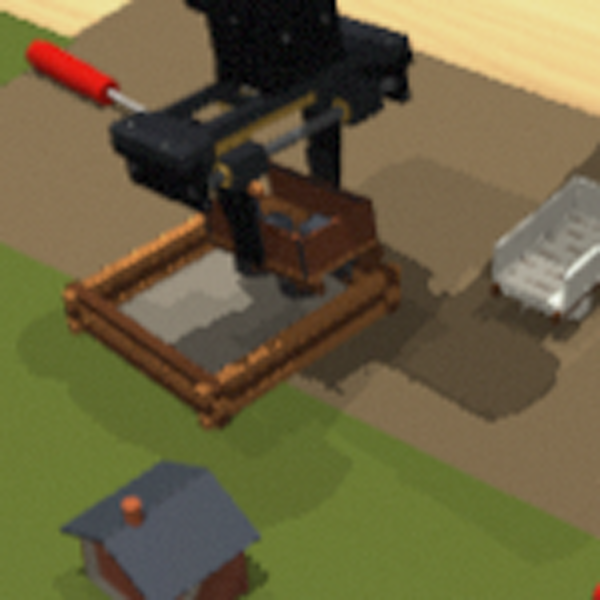

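Joint 6 is at its limit with this yaw (the rotation sign was the other way round), so I level the wagon and turn it the other way. The lumps are still aboard.

Request:
jog_arm(
  claw=[50, 50, 50, 50, 50],
  linear=[
    [0, 0, -0.003],
    [0, 0, -0.003],
    [0, 0, 0],
    [-0.01, 0, 0],
    [-0.02, 0.001, 0],
  ],
  delta_rot=[
    [0, -0.085, 0],
    [0, -0.085, 0],
    [0, 0, 0.05],
    [0, 0, 0],
    [0, 0, 0],
  ],
)

```text
time: 17.62
tcp_pos: [0.5626, -0.1391, 0.1256]
orientation: [2.443, 1.974, -0.007]
ft_force: [-0.1, -1.1, -2.9]
opening: 0.0596
```

Request:
jog_arm(
  claw=[50, 50, 50, 50, 50],
  linear=[
    [-0.025, 0.001, 0],
    [-0.022, 0.001, 0],
    [-0.014, 0.001, 0],
    [-0.006, 0, 0],
    [0, 0, 0],
  ],
  delta_rot=[
    [0, 0, 0],
    [0, 0, 0],
    [0, 0, 0],
    [0, 0, 0.08],
    [0, 0, 0.15],
  ],
)

```text
time: 18.25
tcp_pos: [0.551, -0.2059, 0.1257]
orientation: [2.66, 1.671, -0.007]
ft_force: [0.2, 0.3, -4.4]
opening: 0.0597
```

Request:
jog_arm(
  claw=[50, 50, 50, 50, 50],
  linear=[
    [0, 0, 0],
    [0, 0, 0],
    [0, 0, 0],
    [0, 0, 0],
    [0, 0, 0],
  ],
  delta_rot=[
    [0, 0, 0.18],
    [0, 0, 0.18],
    [0, 0, 0.18],
    [0, 0, 0.18],
    [0, 0, 0.18],
  ],
)

```text
time: 18.88
tcp_pos: [0.5512, -0.2053, 0.1257]
orientation: [3.12, 0.347, -0.006]
ft_force: [0.5, -0.3, -3.2]
opening: 0.0598
```

Request:
jog_arm(
  claw=[50, 50, 50, 50, 50],
  linear=[
    [0, 0, 0],
    [0, 0, 0],
    [0, 0, 0],
    [0, 0, 0],
    [0, 0, 0],
  ],
  delta_rot=[
    [0, 0, 0.18],
    [0, 0, 0.18],
    [0, 0, 0.18],
    [0, 0, 0.18],
    [0, 0, 0.18],
  ],
)

```text
time: 19.5
tcp_pos: [0.5512, -0.2053, 0.1257]
orientation: [2.959, -1.044, -0.003]
ft_force: [0.0, -0.0, -3.2]
opening: 0.0594
```

Request:
jog_arm(
  claw=[50, 50, 50, 50, 50],
  linear=[
    [0, 0, 0],
    [0, 0, 0],
    [0, 0, 0],
    [0, 0, 0],
    [0, 0, 0],
  ],
  delta_rot=[
    [0, 0, 0.18],
    [0, 0, 0.18],
    [0, 0, 0.18],
    [0, 0, 0.18],
    [0, 0, 0.12],
  ],
)

```text
time: 20.12
tcp_pos: [0.5512, -0.2053, 0.1257]
orientation: [2.277, -2.158, -0.0]
ft_force: [0.2, -1.1, -3.0]
opening: 0.0598
```

Run:
```python
from s import *
st()
p=get_image('scene'); a=(100,250,220,370); cv2.imwrite(f'pics/scene_i.png',cv2.resize(p['image'][a[0]:a[1],a[2]:a[3]],None,fx=4,fy=4,interpolation=cv2.INTER_CUBIC))
```

```text
t 20.125 tcp [ 0.5512 -0.2053  0.1257] yaw -86.9218247669905 toolz [-0.0033 -0.0031 -1.    ] F [ 0.1571 -1.0842 -2.9737] Ft [ 1.0825 -0.1089  2.9765] M [ 0.0823 -0.0165 -0.0321] op 0.05978906657899434 q [-0.0797  0.4296 -0.2391  0.0042 -0.905   0.1308]
```

View pics/scene_i.png

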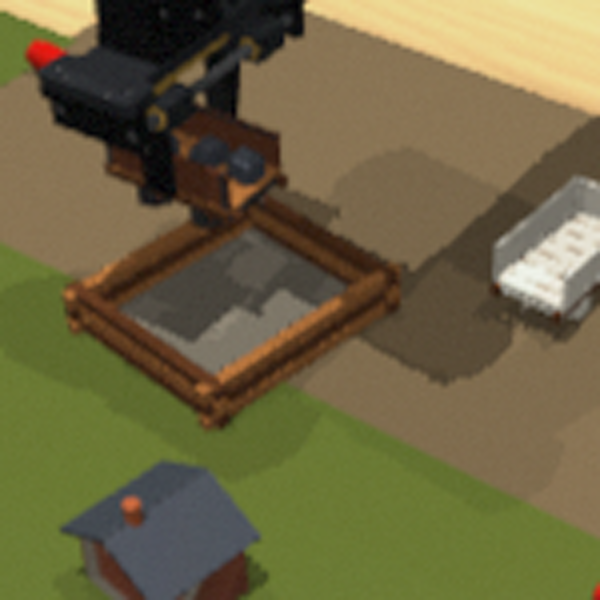

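All the visible lumps are still aboard, and the open end now faces +y over the crib. I lower and tip it.

Request:
jog_arm(
  claw=[50, 50, 50, 50, 50],
  linear=[
    [0.002, -0.004, 0.006],
    [0.002, -0.005, 0.01],
    [0.0016, -0.003, 0.008],
    [0, 0, 0.003],
    [0, 0, 0],
  ],
  delta_rot=[
    [0, 0, 0.04],
    [0, 0, 0.04],
    [0, 0, 0.02],
    [0, 0.05, 0],
    [0, 0.08, 0],
  ],
)

```text
time: 20.8
tcp_pos: [0.5635, -0.2106, 0.098]
orientation: [2.103, -2.193, 0.138]
ft_force: [-0.2, -0.7, -3.7]
opening: 0.0597
```

Request:
jog_arm(
  claw=[50, 50, 50, 50, 50],
  linear=[
    [0, 0, 0],
    [0, 0, 0],
    [0, 0, 0],
    [0, 0, 0],
    [0, 0, 0],
  ],
  delta_rot=[
    [0, 0.09, 0],
    [0, 0.09, 0],
    [0, 0.09, 0],
    [0, 0.09, 0],
    [0, 0.09, 0],
  ],
)

```text
time: 21.42
tcp_pos: [0.5638, -0.2095, 0.0983]
orientation: [1.847, -1.92, 0.553]
ft_force: [0.5, 0.2, -3.2]
opening: 0.0598
```

Run:
```python
from s import *
st()
p=get_image('scene'); a=(100,250,220,370); cv2.imwrite(f'pics/scene_j.png',cv2.resize(p['image'][a[0]:a[1],a[2]:a[3]],None,fx=4,fy=4,interpolation=cv2.INTER_CUBIC))
```

```text
t 21.425 tcp [ 0.5638 -0.2095  0.0983] yaw -92.190275288217 toolz [-0.0242 -0.5515 -0.8338] F [ 0.529   0.2377 -3.1504] Ft [-1.9541 -0.5273  2.4829] M [ 1.7818 -0.1521  0.0013] op 0.059831576676973273 q [ 0.0854  0.487  -0.6219  0.8991 -0.7746 -0.8822]
```

View pics/scene_j.png

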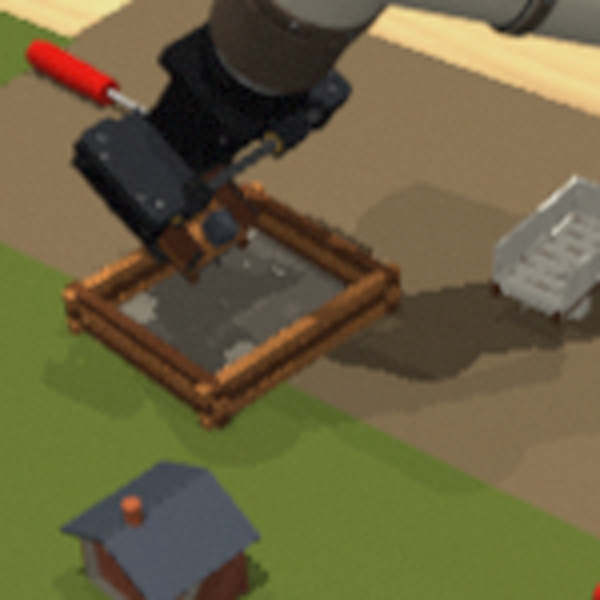

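Request:
jog_arm(
  claw=[50, 50, 50, 50, 50],
  linear=[
    [0, 0, 0],
    [0, 0, 0],
    [0, 0, 0],
    [0, 0, 0],
    [0, 0, 0],
  ],
  delta_rot=[
    [0, 0.07, 0],
    [0, 0.07, 0],
    [0, 0.065, 0],
    [0, 0, 0],
    [0, 0, 0],
  ],
)

```text
time: 22.1
tcp_pos: [0.5638, -0.2099, 0.0987]
orientation: [1.718, -1.789, 0.709]
ft_force: [0.4, -0.1, -2.7]
opening: 0.0599
```

Request:
jog_arm(
  claw=[50, 50, 50, 50, 50],
  linear=[
    [0, 0, 0],
    [0, 0, 0],
    [0, 0, 0],
    [0, 0, 0],
    [0, 0, 0],
  ],
  delta_rot=[
    [0, 0, 0],
    [0, 0, 0],
    [0, 0, 0],
    [0, 0, 0],
    [0, 0, 0],
  ],
)

```text
time: 22.72
tcp_pos: [0.5634, -0.2099, 0.0987]
orientation: [1.717, -1.787, 0.711]
ft_force: [-0.5, 0.2, -3.1]
opening: 0.0596
```

Run:
```python
from s import *
st()
for n,a in (('scene',(100,250,220,370)),('top',(140,290,300,450))):
    p=get_image(n); cv2.imwrite(f'pics/{n}_k.png',cv2.resize(p['image'][a[0]:a[1],a[2]:a[3]],None,fx=4,fy=4,interpolation=cv2.INTER_CUBIC))
```

```text
t 22.725 tcp [ 0.5634 -0.2099  0.0987] yaw -92.19195603538972 toolz [-0.0315 -0.7083 -0.7052] F [-0.5447  0.1648 -3.1193] Ft [-2.313   0.5414  2.1001] M [ 2.1727 -0.1538 -0.0307] op 0.05955825212750931 q [ 0.1145  0.5333 -0.6817  1.1062 -0.8996 -1.1117]
```

View pics/scene_k.png

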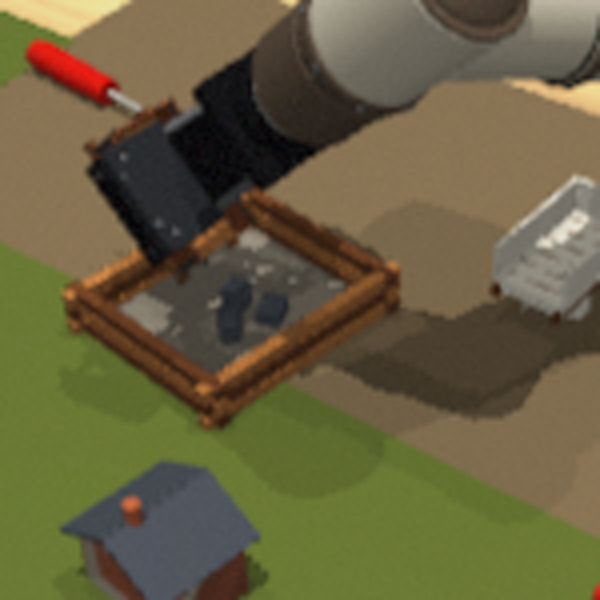

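View pics/top_k.png

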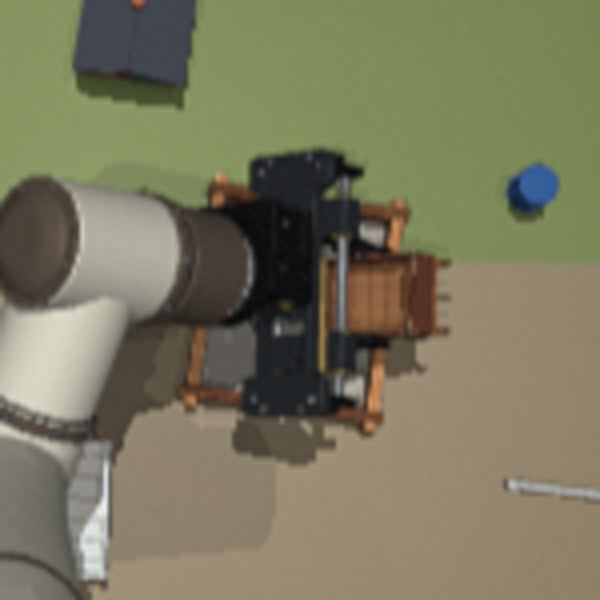

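All three lumps lie in the crib at about (250,305), and the tilt reads 45.1°. Now I level the wagon, raise it, turn it back and carry it over.

Request:
jog_arm(
  claw=[50, 50, 50, 50, 50],
  linear=[
    [0, 0, 0],
    [0, 0, -0.003],
    [0, 0, -0.004],
    [0, 0, -0.006],
    [0, 0, -0.006],
  ],
  delta_rot=[
    [0, -0.07, 0],
    [0, -0.1, 0],
    [0, -0.11, 0],
    [0, -0.11, 0],
    [0, -0.11, 0],
  ],
)

```text
time: 23.45
tcp_pos: [0.563, -0.2, 0.1151]
orientation: [2.022, -2.106, 0.285]
ft_force: [0.2, -0.9, -3.2]
opening: 0.0596
```

Request:
jog_arm(
  claw=[50, 50, 50, 50, 50],
  linear=[
    [0, 0, -0.008],
    [0, 0, -0.01],
    [0, 0, -0.01],
    [0, 0, -0.008],
    [0, 0, -0.004],
  ],
  delta_rot=[
    [0, -0.11, 0],
    [0, -0.1, 0],
    [0, -0.078, 0],
    [0, 0, 0],
    [0, 0, -0.1],
  ],
)

```text
time: 24.08
tcp_pos: [0.5635, -0.1956, 0.1546]
orientation: [2.285, -2.15, -0.004]
ft_force: [-0.9, 0.6, -1.8]
opening: 0.0595
```

Request:
jog_arm(
  claw=[50, 50, 50, 50, 50],
  linear=[
    [0, 0, 0],
    [0, 0, 0],
    [0, 0, 0],
    [0, 0, 0],
    [0, 0, 0],
  ],
  delta_rot=[
    [0, 0, -0.18],
    [0, 0, -0.18],
    [0, 0, -0.18],
    [0, 0, -0.18],
    [0, 0, -0.18],
  ],
)

```text
time: 24.7
tcp_pos: [0.5631, -0.195, 0.1539]
orientation: [2.996, -0.936, -0.009]
ft_force: [-0.5, 0.1, -2.5]
opening: 0.0601
```

Request:
jog_arm(
  claw=[50, 50, 50, 50, 50],
  linear=[
    [0, 0, 0],
    [0, 0, 0],
    [0, 0, 0],
    [0, 0, 0],
    [0, 0, 0],
  ],
  delta_rot=[
    [0, 0, -0.18],
    [0, 0, -0.18],
    [0, 0, -0.18],
    [0, 0, -0.18],
    [0, 0, -0.12],
  ],
)

```text
time: 25.32
tcp_pos: [0.5631, -0.195, 0.1539]
orientation: [3.12, 0.365, -0.01]
ft_force: [-0.0, 0.2, -2.7]
opening: 0.0596
```

Run:
```python
from s import *
o,R=st()
d=np.array([.5817,.199,.14])-o['tcp_pos']; print(R.T@d, np.degrees(np.arctan2(R[1,0],R[0,0])))
Rt=Ro.from_euler('z',13.36,degrees=True).as_matrix()@np.diag([1,-1,-1]); print('rot',Ro.from_matrix(R.T@Rt).as_rotvec(),'d in target axes',Rt.T@d)
```

```text
t 25.325 tcp [ 0.5631 -0.195   0.1539] yaw 13.336379166743924 toolz [-0.0062 -0.0014 -1.    ] F [-0.0076  0.2232 -2.6671] Ft [ 0.061  -0.2188  2.6667] M [-0.017  -0.0171 -0.0119] op 0.05957300269948978 q [-0.061   0.4127 -0.1838  0.0021 -0.9803  1.8634]
[ 0.109  -0.3791  0.0133] 13.336379166743924
rot [-0.0001  0.0064 -0.0004] d in target axes [ 0.1091 -0.379   0.0139]
```

Request:
jog_arm(
  claw=[50, 50, 50, 50, 50],
  linear=[
    [0.003, -0.01, 0],
    [0.006, -0.02, 0],
    [0.008, -0.028, 0],
    [0.0095, -0.033, 0],
    [0.0095, -0.033, 0],
  ],
  delta_rot=[
    [0, 0.0064, 0],
    [0, 0, 0],
    [0, 0, 0],
    [0, 0, 0],
    [0, 0, 0],
  ],
)

```text
time: 25.95
tcp_pos: [0.5709, -0.0642, 0.1547]
orientation: [-3.121, -0.356, -0.005]
ft_force: [-0.4, -0.2, -3.1]
opening: 0.0598
```

Request:
jog_arm(
  claw=[50, 50, 50, 50, 50],
  linear=[
    [0.0095, -0.033, 0],
    [0.0095, -0.033, 0],
    [0.0095, -0.033, 0],
    [0.0095, -0.033, 0],
    [0.0095, -0.033, 0],
  ],
  delta_rot=[
    [0, 0, 0],
    [0, 0, 0],
    [0, 0, 0],
    [0, 0, 0],
    [0, 0, 0],
  ],
)

```text
time: 26.58
tcp_pos: [0.5794, 0.1073, 0.155]
orientation: [-3.121, -0.357, -0.005]
ft_force: [0.4, -1.3, -3.3]
opening: 0.0599
```

Request:
jog_arm(
  claw=[50, 50, 50, 50, 50],
  linear=[
    [0.009, -0.031, 0],
    [0.0075, -0.026, 0],
    [0.005, -0.018, 0.003],
    [0.003, -0.011, 0.006],
    [0.001, -0.004, 0.005],
  ],
  delta_rot=[
    [0, 0, 0],
    [0, 0, 0],
    [0, 0, 0],
    [0, 0, 0],
    [0, 0, 0],
  ],
)

```text
time: 27.2
tcp_pos: [0.5843, 0.1987, 0.1403]
orientation: [-3.121, -0.357, -0.003]
ft_force: [-1.2, -1.1, -3.3]
opening: 0.0597
```

Request:
jog_arm(
  claw=[50, 50, 50, 50, 50],
  linear=[
    [0, 0, 0],
    [0, 0, 0],
    [0, 0, 0],
    [0, 0, 0],
    [0, 0, 0],
  ],
  delta_rot=[
    [0, 0, 0],
    [0, 0, 0],
    [0, 0, 0],
    [0, 0, 0],
    [0, 0, 0],
  ],
)

```text
time: 27.82
tcp_pos: [0.5849, 0.1982, 0.1412]
orientation: [-3.12, -0.356, -0.005]
ft_force: [-1.0, -0.6, -2.9]
opening: 0.0597
```

```bash
cat > t.py <<'E'
from s import *
import sys
o,R=st()
c,sn=np.cos(np.radians(13.36)),np.sin(np.radians(13.36)); x,y,z=o['tcp_pos']
print('u',x*c+y*sn,'s',y*c-x*sn)
Rt=Ro.from_euler('z',13.36,degrees=True).as_matrix()@np.diag([1,-1,-1]); print('rot',Ro.from_matrix(R.T@Rt).as_rotvec())
p=get_image('scene'); cv2.imwrite(f'pics/scene_{sys.argv[1]}.png',cv2.resize(p['image'][140:290,330:480],None,fx=4,fy=4,interpolation=cv2.INTER_CUBIC))
C=cloud(p); I=p['image'].astype(int)
for nm in sys.argv[2:]:
    print(nm,[(np.round(np.array([X[0]*c+X[1]*sn,X[1]*c-X[0]*sn,X[2]]),4),round(k,2)) for X,k in [(w(p,d['xyz']),d['conf']) for d in pinpoint(nm,p)[:4]]])
E
python3 t.py l wagon wagon_buffer wagon_lip stop_face stop
```

```text
t 27.825 tcp [0.5849 0.1982 0.1412] yaw 13.032122569913628 toolz [ 0.0033  0.0016 -1.    ] F [-0.978  -0.6036 -2.908 ] Ft [-1.0994  0.3698  2.9038] M [-0.0818 -0.0166  0.0469] op 0.05970694925517302 q [ 0.5887  0.4548 -0.149   0.0007 -0.9634  1.2092]
u 0.6148588764939249 s 0.05764189826158295
rot [-0.0008 -0.0036 -0.0057]
wagon [(array([ 0.3942, -0.0856,  0.0011]), 0.8), (array([0.5926, 0.0779, 0.0902]), 0.71), (array([0.7402, 0.2128, 0.0031]), 0.7), (array([0.6187, 0.0599, 0.091 ]), 0.58)]
wagon_buffer [(array([0.6741, 0.0571, 0.113 ]), 0.75), (array([0.6921, 0.0598, 0.0342]), 0.75), (array([0.7722, 0.2627, 0.021 ]), 0.63), (array([ 0.3406, -0.0616,  0.0269]), 0.53)]
wagon_lip [(array([ 0.4442, -0.0983,  0.0335]), 0.7), (array([0.7144, 0.1705, 0.0336]), 0.65), (array([0.5619, 0.0571, 0.1268]), 0.59)]
stop_face [(array([0.6906, 0.0594, 0.0355]), 0.83)]
stop [(array([0.6914, 0.0543, 0.0102]), 0.7), (array([ 0.5575, -0.5026,  0.0014]), 0.38)]
```

View pics/scene_l.png

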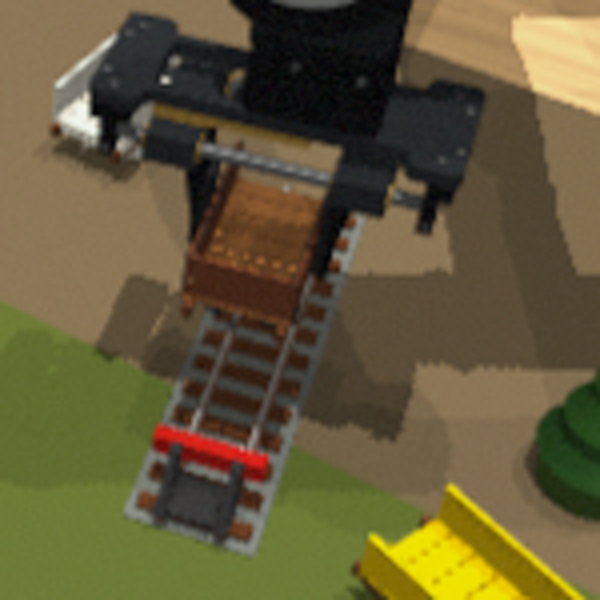

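Request:
jog_arm(
  claw=[50, 50, 50, 50, 50],
  linear=[
    [0, -0.0016, 0.01],
    [0, 0, 0.02],
    [0, 0, 0.015],
    [0, 0, 0.008],
    [0, 0, 0],
  ],
  delta_rot=[
    [0, -0.0036, -0.0057],
    [0, 0, 0],
    [0, 0, 0],
    [0, 0, 0],
    [0, 0, 0],
  ],
)

```text
time: 28.75
tcp_pos: [0.5842, 0.1997, 0.0873]
orientation: [3.12, 0.366, -0.003]
ft_force: [0.6, -0.4, -3.2]
opening: 0.0598
```

```bash
cat > rim.py <<'E'
from s import *
c,sn=np.cos(np.radians(13.36)),np.sin(np.radians(13.36))
def rim(n):
    p=get_image(n); C=cloud(p); T=get_obs()['tcp_pos']; ut,s0=T[0]*c+T[1]*sn,T[1]*c-T[0]*sn
    U=C[...,0]*c+C[...,1]*sn-ut; S=C[...,1]*c-C[...,0]*sn-s0; Z=C[...,2]-T[2]
    b,g,r=[p['image'][...,i].astype(int) for i in range(3)]
    brown=(r>b+20)
    m=brown&(abs(U)<.07)&(abs(S)<.045)
    f=m&(abs(S)<.022)&(abs(Z+.016)<.008)&(abs(U)<.045)       # floor
    A=np.c_[U[f],S[f],np.ones(f.sum())]; k=np.linalg.lstsq(A,Z[f],rcond=None)[0]
    print(n,'floor n',f.sum(),'pitch deg',np.degrees(k[0]),'roll deg',np.degrees(k[1]),'z',k[2])
    q=m&(Z>.003)&(Z<.02)
    print(' rim rect rel TCP',cv2.minAreaRect((np.c_[U[q],S[q]]*1000).astype(np.float32)),q.sum())
    rl=(C[...,2]<.02)&(C[...,2]>.004)&(abs(r-b)<25)&(r>110)&(U+ut>.42)&(U+ut<.73)&(abs(S+s0-.0593)<.045)
    h,e=np.histogram((S+s0)[rl],bins=np.arange(.02,.1,.002)); print(' s hist',[(round(x+.001,3),int(y)) for x,y in zip(e,h) if y>8])
    return p
if __name__=='__main__':
    o,R=st(); x,y,z=o['tcp_pos']; print('u',x*c+y*sn,'s',y*c-x*sn)
    Rt=Ro.from_euler('z',13.36,degrees=True).as_matrix()@np.diag([1,-1,-1]); print('rot',Ro.from_matrix(R.T@Rt).as_rotvec())
    for n in ('scene','top'): rim(n)
E
python3 rim.py
```

```text
t 28.75 tcp [0.5842 0.1997 0.0873] yaw 13.384122577695296 toolz [-0.0017 -0.0003 -1.    ] F [ 0.5818 -0.3536 -3.1565] Ft [0.4894 0.4789 3.1556] M [-0.0256  0.0107  0.0325] op 0.059827720632479445 q [ 0.5909  0.5163 -0.2001 -0.0009 -0.8559  1.214 ]
u 0.6145706389401442 s 0.05934077251401482
rot [-0.0001  0.0017  0.0004]
scene floor n 380 pitch deg -0.13106999557262322 roll deg 0.2709930215482739 z -0.019985876008609592
 rim rect rel TCP ((2.056751251220703, -6.669040679931641), (102.75885009765625, 71.80724334716797), 0.7504340410232544) 160
 s hist []
top floor n 106 pitch deg 1.3206428274104547 roll deg 1.1379419593119624 z -0.01904698333961872
 rim rect rel TCP ((-4.095100402832031, 0.2540397644042969), (103.79014587402344, 60.07294845581055), 0.5368300080299377) 26
 s hist [(np.float64(0.041), 17), (np.float64(0.043), 18), (np.float64(0.075), 10), (np.float64(0.077), 12), (np.float64(0.079), 13)]
```

Wagon level, and centred on the rails to within about 0.5 mm. I lower it gently.

Request:
jog_arm(
  claw=[50, 50, 50, 50, 50],
  linear=[
    [0, 0, 0.006],
    [0, 0, 0.008],
    [0, 0, 0.006],
    [0, 0, 0.003],
    [0, 0, 0.001],
  ],
  delta_rot=[
    [0, 0.0015, 0],
    [0, 0, 0],
    [0, 0, 0],
    [0, 0, 0],
    [0, 0, 0],
  ],
)

```text
time: 29.48
tcp_pos: [0.5845, 0.1999, 0.0638]
orientation: [-3.12, -0.366, -0.001]
ft_force: [-0.2, -0.5, -2.9]
opening: 0.0594
```

```bash
python3 rim.py
```

```text
t 29.475 tcp [0.5845 0.1999 0.0638] yaw 13.380868504397132 toolz [ 0.0008  0.0006 -1.    ] F [-0.2105 -0.5054 -2.8546] Ft [-0.3243  0.4442  2.8542] M [-0.0989 -0.0049  0.0411] op 0.05942826247745829 q [ 0.5912  0.5444 -0.2221 -0.0002 -0.8033  1.2133]
u 0.6148208368910898 s 0.05942888444455527
rot [-0.0005 -0.0009  0.0004]
scene floor n 380 pitch deg 0.4316738037970865 roll deg 0.2826876646545067 z -0.019343280491732808
 rim rect rel TCP ((3.9121551513671875, -6.032989501953125), (72.44684600830078, 99.60663604736328), 89.57327270507812) 154
 s hist []
top floor n 89 pitch deg -0.010093276936151207 roll deg -1.736844545315051 z -0.019298761191099485
 rim rect rel TCP ((-3.033416748046875, -0.9261856079101562), (59.80671691894531, 100.38117218017578), 89.72041320800781) 24
 s hist [(np.float64(0.041), 20), (np.float64(0.043), 16), (np.float64(0.075), 10), (np.float64(0.077), 17), (np.float64(0.079), 9)]
```

Request:
jog_arm(
  claw=[50, 50, 50, 50, 50],
  linear=[
    [0, 0, 0.001],
    [0, 0, 0.0008],
    [0, 0, 0.0004],
    [0, 0, 0],
    [0, 0, 0],
  ],
  delta_rot=[
    [0, 0, 0],
    [0, 0, 0],
    [0, 0, 0],
    [0, 0, 0],
    [0, 0, 0],
  ],
)

```text
time: 30.2
tcp_pos: [0.5845, 0.1999, 0.0619]
orientation: [-3.119, -0.366, -0.002]
ft_force: [-0.3, 0.4, -2.0]
opening: 0.0597
```

Request:
jog_arm(
  claw=[50, 50, 50, 50, 50],
  linear=[
    [0, 0, 0.0005],
    [0, 0, 0.0004],
    [0, 0, 0.0003],
    [0, 0, 0],
    [0, 0, 0],
  ],
  delta_rot=[
    [0, 0, 0],
    [0, 0, 0],
    [0, 0, 0],
    [0, 0, 0],
    [0, 0, 0],
  ],
)

```text
time: 30.82
tcp_pos: [0.5845, 0.2, 0.0607]
orientation: [-3.119, -0.366, -0.002]
ft_force: [0.2, 0.1, -4.2]
opening: 0.0596
```

```bash
python3 rim.py; python3 t.py m
```

```text
t 30.825 tcp [0.5845 0.2    0.0607] yaw 13.377653263210531 toolz [ 0.0011  0.001  -1.    ] F [ 0.218   0.0526 -4.2301] Ft [0.2188 0.0021 4.2304] M [-0.0768  0.0698  0.0468] op 0.059610086986413104 q [ 0.5912  0.5483 -0.2247 -0.0003 -0.7964  1.2133]
u 0.6148985821787889 s 0.05948224169810262
rot [-0.0007 -0.0013  0.0003]
scene floor n 390 pitch deg -0.05394272253801359 roll deg 0.45337341605265347 z -0.019193283077958524
 rim rect rel TCP ((2.3163795471191406, -6.661479949951172), (103.5427017211914, 71.62117004394531), 1.694179654121399) 158
 s hist []
top floor n 99 pitch deg -0.44154612077908295 roll deg -0.26522547941534486 z -0.019423025151044444
 rim rect rel TCP ((-2.977306365966797, 0.1528339385986328), (100.88041687011719, 59.03883361816406), 0.9343507289886475) 24
 s hist [(np.float64(0.041), 19), (np.float64(0.043), 15), (np.float64(0.075), 9), (np.float64(0.077), 18), (np.float64(0.079), 11)]
t 30.925 tcp [0.5845 0.2    0.0607] yaw 13.376565389207414 toolz [ 0.0011  0.001  -1.    ] F [-0.4715  0.539  -2.4522] Ft [-0.3373 -0.6317  2.4522] M [-0.0574 -0.0266 -0.0308] op 0.05988323931488794 q [ 0.5912  0.5482 -0.2247 -0.0003 -0.7964  1.2133]
u 0.614910516788074 s 0.059478406907106735
rot [-0.0007 -0.0013  0.0003]
```

View pics/scene_m.png

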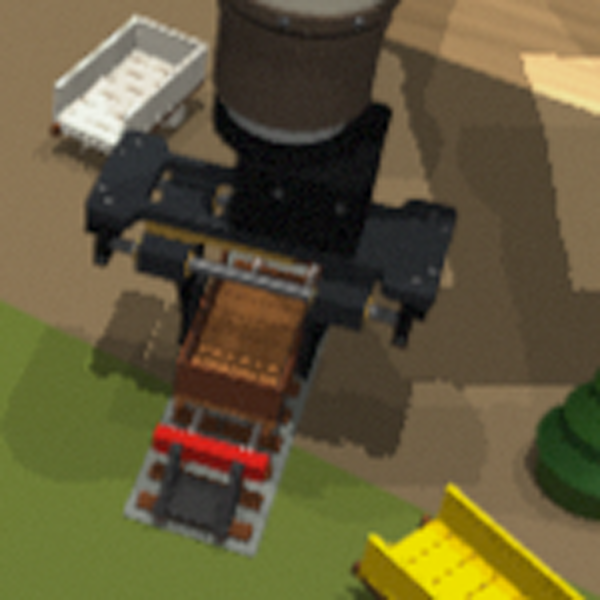

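No contact at 0.6 mm above the seat height, so the flanges have dropped between the rails. I go down a little further.

Request:
jog_arm(
  claw=[50, 50, 50, 50, 50],
  linear=[
    [0, 0, 0.0003],
    [0, 0, 0.0003],
    [0, 0, 0],
    [0, 0, 0],
    [0, 0, 0],
  ],
  delta_rot=[
    [0, 0.0, 0],
    [0, 0, 0],
    [0, 0, 0],
    [0, 0, 0],
    [0, 0, 0],
  ],
)

```text
time: 31.6
tcp_pos: [0.5845, 0.2, 0.0602]
orientation: [-3.119, -0.366, -0.002]
ft_force: [-0.9, -0.7, -1.8]
opening: 0.0597
```

Request:
jog_arm(
  claw=[50, 50, 50, 50, 50],
  linear=[
    [0, 0, 0.0003],
    [0, 0, 0.0002],
    [0, 0, 0],
    [0, 0, 0],
    [0, 0, 0],
  ],
  delta_rot=[
    [0, 0, 0],
    [0, 0, 0],
    [0, 0, 0],
    [0, 0, 0],
    [0, 0, 0],
  ],
)

```text
time: 32.22
tcp_pos: [0.5849, 0.2001, 0.0601]
orientation: [-3.119, -0.366, -0.003]
ft_force: [-0.2, -0.1, 3.7]
opening: 0.0599
```

Contact at z = 0.0601 m, the same height as when it was railed at the start, with force going from −2.9 to +3.7 N. The rails bear it, so I roll it up.

Request:
jog_arm(
  claw=[50, 50, 50, 50, 50],
  linear=[
    [0.002, 0, 0],
    [0.003, 0, 0],
    [0.003, 0, 0],
    [0.003, 0, 0],
    [0.002, 0, 0],
  ],
  delta_rot=[
    [0, 0, 0],
    [0, 0, 0],
    [0, 0, 0],
    [0, 0, 0],
    [0, 0, 0],
  ],
)

```text
time: 32.85
tcp_pos: [0.5978, 0.2032, 0.0601]
orientation: [-3.119, -0.366, -0.003]
ft_force: [0.4, -0.6, 5.5]
opening: 0.0598
```

```bash
python3 t.py n wagon_buffer stop_face
```

```text
t 32.85 tcp [0.5978 0.2032 0.0601] yaw 13.385703334238098 toolz [ 0.0021  0.0012 -1.    ] F [ 0.3699 -0.5801  5.4958] Ft [ 0.2381  0.646  -5.4957] M [-0.2803  0.2433 -0.0629] op 0.059784718322908485 q [ 0.5835  0.5671 -0.1896  0.0001 -0.8117  1.2208]
u 0.6286013744820343 s 0.05952886588868572
rot [-0.0007 -0.0023  0.0004]
wagon_buffer [(array([0.6901, 0.0608, 0.0318]), 0.94), (array([0.7704, 0.2595, 0.0192]), 0.83), (array([ 0.3431, -0.0645,  0.03  ]), 0.67)]
stop_face [(array([0.6902, 0.0617, 0.0348]), 0.88), (array([ 0.7494, -0.2143, -0.0002]), 0.69), (array([ 0.5399, -0.2862,  0.0138]), 0.45)]
```

View pics/scene_n.png

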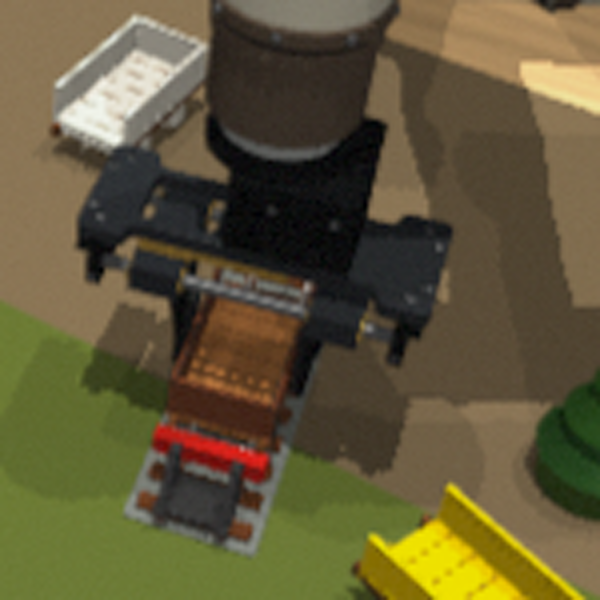

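Nearly there. I continue in small steps, watching the along-track force.

Request:
jog_arm(
  claw=[50, 50, 50, 50, 50],
  linear=[
    [0.0007, 0, 0],
    [0.0007, 0, 0],
    [0.0006, 0, 0],
    [0, 0, 0],
    [0, 0, 0],
  ],
  delta_rot=[
    [0, 0, 0],
    [0, 0, 0],
    [0, 0, 0],
    [0, 0, 0],
    [0, 0, 0],
  ],
)

```text
time: 33.62
tcp_pos: [0.5996, 0.2036, 0.0601]
orientation: [-3.119, -0.366, -0.003]
ft_force: [-0.3, -1.1, 5.0]
opening: 0.0597
```

Request:
jog_arm(
  claw=[50, 50, 50, 50, 50],
  linear=[
    [0.0005, 0, 0],
    [0.0005, 0, 0],
    [0, 0, 0],
    [0, 0, 0],
    [0, 0, 0],
  ],
  delta_rot=[
    [0, 0, 0],
    [0, 0, 0],
    [0, 0, 0],
    [0, 0, 0],
    [0, 0, 0],
  ],
)

```text
time: 34.25
tcp_pos: [0.6006, 0.2038, 0.0601]
orientation: [-3.119, -0.366, -0.003]
ft_force: [-0.3, -0.8, 5.1]
opening: 0.0597
```

Request:
jog_arm(
  claw=[50, 50, 50, 50, 50],
  linear=[
    [0.0004, 0, 0],
    [0.0004, 0, 0],
    [0, 0, 0],
    [0, 0, 0],
    [0, 0, 0],
  ],
  delta_rot=[
    [0, 0, 0],
    [0, 0, 0],
    [0, 0, 0],
    [0, 0, 0],
    [0, 0, 0],
  ],
)

```text
time: 34.88
tcp_pos: [0.6013, 0.204, 0.0601]
orientation: [-3.119, -0.366, -0.003]
ft_force: [-0.9, 0.2, 5.0]
opening: 0.0598
```

Request:
jog_arm(
  claw=[50, 50, 50, 50, 50],
  linear=[
    [0.0004, 0, 0],
    [0.0004, 0, 0],
    [0, 0, 0],
    [0, 0, 0],
    [0, 0, 0],
  ],
  delta_rot=[
    [0, 0, 0],
    [0, 0, 0],
    [0, 0, 0],
    [0, 0, 0],
    [0, 0, 0],
  ],
)

```text
time: 35.5
tcp_pos: [0.6021, 0.2041, 0.0601]
orientation: [-3.119, -0.366, -0.003]
ft_force: [-0.4, -0.5, 5.7]
opening: 0.0598
```

Request:
jog_arm(
  claw=[50, 50, 50, 50, 50],
  linear=[
    [0.0004, 0, 0],
    [0.0004, 0, 0],
    [0, 0, 0],
    [0, 0, 0],
    [0, 0, 0],
  ],
  delta_rot=[
    [0, 0, 0],
    [0, 0, 0],
    [0, 0, 0],
    [0, 0, 0],
    [0, 0, 0],
  ],
)

```text
time: 36.12
tcp_pos: [0.6027, 0.2043, 0.0601]
orientation: [-3.119, -0.366, -0.003]
ft_force: [-0.6, 1.0, 5.5]
opening: 0.0597
```

Request:
jog_arm(
  claw=[50, 50, 50, 50, 50],
  linear=[
    [0.0004, 0, 0],
    [0.0003, 0, 0],
    [0, 0, 0],
    [0, 0, 0],
    [0, 0, 0],
  ],
  delta_rot=[
    [0, 0, 0],
    [0, 0, 0],
    [0, 0, 0],
    [0, 0, 0],
    [0, 0, 0],
  ],
)

```text
time: 36.75
tcp_pos: [0.6027, 0.2043, 0.0601]
orientation: [-3.12, -0.366, -0.001]
ft_force: [-3.2, -0.9, 7.7]
opening: 0.0597
```

```bash
python3 t.py o wagon_buffer stop_face
```

```text
t 36.75 tcp [0.6027 0.2043 0.0601] yaw 13.372081054234323 toolz [ 0.0003  0.0007 -1.    ] F [-3.1744 -0.8944  7.6616] Ft [-3.2919  0.1316 -7.6631] M [-0.2315  0.776  -0.0823] op 0.059744643389369745 q [ 0.5804  0.5746 -0.1744 -0.0005 -0.8212  1.2241]
u 0.6336143894799598 s 0.05948770825749772
rot [-0.0006 -0.0004  0.0002]
wagon_buffer [(array([0.7721, 0.2597, 0.0221]), 0.97), (array([ 0.3392, -0.0623,  0.0275]), 0.87), (array([0.6943, 0.0591, 0.0333]), 0.6)]
stop_face [(array([0.6917, 0.0603, 0.033 ]), 0.81), (array([0.6926, 0.0567, 0.0308]), 0.66), (array([0.6359, 0.0609, 0.0113]), 0.38)]
```

View pics/scene_o.png

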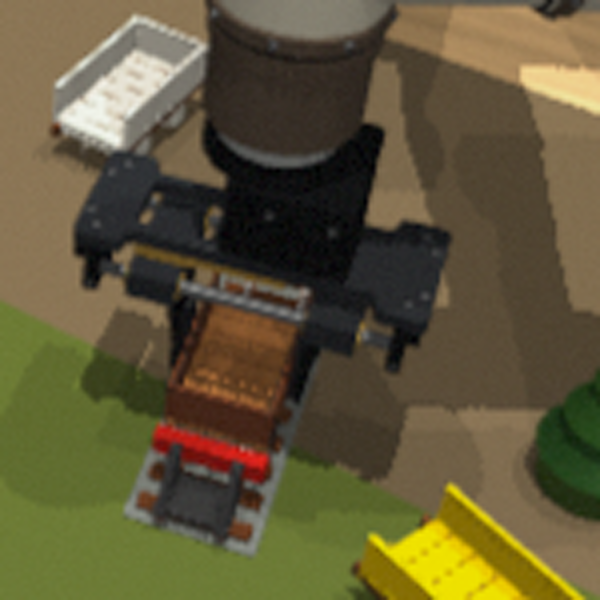

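The buffers touch: advance stalls at u = 0.6336 with −3.3 N along the track. I release gently.

Request:
jog_arm(
  claw=[60, 67, 68, 69, 70],
  linear=[
    [0, 0, 0],
    [0, 0, -0.0003],
    [0, 0, 0],
    [0, 0, 0],
    [0, 0, 0],
  ],
  delta_rot=[
    [0, 0, 0],
    [0, 0, 0],
    [0, 0, 0],
    [0, 0, 0],
    [0, 0, 0],
  ],
  squeeze=6,
)

```text
time: 37.52
tcp_pos: [0.6028, 0.2043, 0.059]
orientation: [-3.12, -0.365, -0.0]
ft_force: [-0.5, -0.5, 0.5]
opening: 0.0609
```

Request:
jog_arm(
  claw=[72, 76, 84, 92, 100],
  linear=[
    [0, 0, 0],
    [0, 0, 0],
    [0, 0, 0],
    [0, 0, 0],
    [0, 0, 0],
  ],
  delta_rot=[
    [0, 0, 0],
    [0, 0, 0],
    [0, 0, 0],
    [0, 0, 0],
    [0, 0, 0],
  ],
)

```text
time: 38.15
tcp_pos: [0.6031, 0.2044, 0.0599]
orientation: [-3.119, -0.366, -0.002]
ft_force: [0.2, -0.3, 0.8]
opening: 0.0825
```

```bash
python3 t.py p wagon_buffer stop_face wagon_grip
```

```text
t 38.15 tcp [0.6031 0.2044 0.0599] yaw 13.379361444476125 toolz [ 0.0011  0.001  -1.    ] F [ 0.1978 -0.2574  0.839 ] Ft [ 0.1339  0.2956 -0.839 ] M [-0.0382  0.0022  0.0382] op 0.08253114456251547 q [ 0.5803  0.5749 -0.1743 -0.0003 -0.8202  1.2242]
u 0.6339834990095468 s 0.05951000291391767
rot [-0.0007 -0.0013  0.0003]
wagon_buffer [(array([0.6933, 0.0593, 0.0325]), 0.97), (array([0.7707, 0.2619, 0.0193]), 0.77), (array([0.5733, 0.0594, 0.0055]), 0.7), (array([ 0.3413, -0.0635,  0.027 ]), 0.64)]
stop_face [(array([0.6887, 0.0603, 0.0338]), 0.97)]
wagon_grip [(array([0.7418, 0.2143, 0.0469]), 0.96), (array([0.6317, 0.0616, 0.0588]), 0.86), (array([ 0.3951, -0.0804,  0.0488]), 0.72), (array([0.5815, 0.0618, 0.0472]), 0.48)]
```

View pics/scene_p.png

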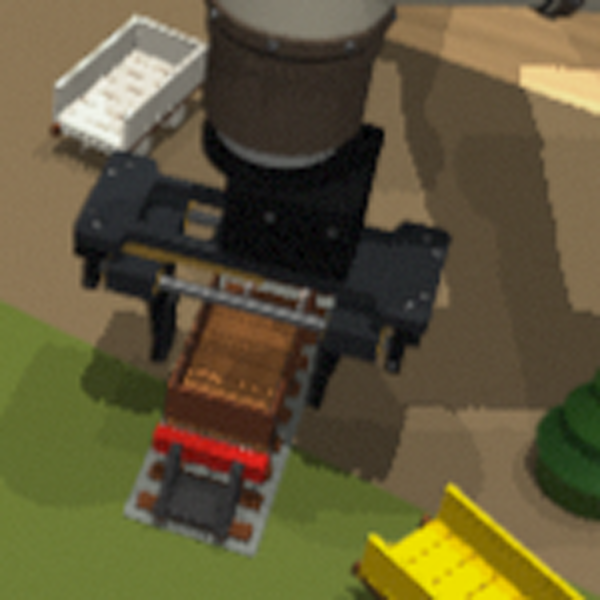

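The wagon is free and still against the stop. I retract straight up and away.

Request:
jog_arm(
  claw=[100, 100, 100, 100, 100],
  linear=[
    [0, 0, -0.006],
    [0, 0, -0.02],
    [0, 0, -0.035],
    [0, 0, -0.04],
    [0, 0, -0.04],
  ],
  delta_rot=[
    [0, 0, 0],
    [0, 0, 0],
    [0, 0, 0],
    [0, 0, 0],
    [0, 0, 0],
  ],
)

```text
time: 38.98
tcp_pos: [0.6028, 0.2042, 0.2027]
orientation: [-3.119, -0.366, -0.003]
ft_force: [0.8, 0.3, -0.4]
opening: 0.0872
```

Request:
jog_arm(
  claw=[100, 100, 100, 100, 100],
  linear=[
    [-0.03, 0, -0.03],
    [-0.05, 0, 0],
    [-0.05, 0, 0],
    [-0.04, 0, 0],
    [0, 0, 0],
  ],
  delta_rot=[
    [0, 0, 0],
    [0, 0, 0],
    [0, 0, 0],
    [0, 0, 0],
    [0, 0, 0],
  ],
)

```text
time: 39.6
tcp_pos: [0.4354, 0.164, 0.2318]
orientation: [-3.118, -0.368, -0.003]
ft_force: [2.0, -0.1, 0.2]
opening: 0.0872
```

Run:
```python
from s import *
st(); c,sn=np.cos(np.radians(13.36)),np.sin(np.radians(13.36))
for n in ('scene','top'):
    p=get_image(n); C=cloud(p); U=C[...,0]*c+C[...,1]*sn; S=C[...,1]*c-C[...,0]*sn; Z=C[...,2]
    q=(U>.56)&(U<.685)&(abs(S-.0595)<.045)&(Z>.06)&(Z<.08)
    print(n,'rim',cv2.minAreaRect((np.c_[U[q],S[q]]*1000).astype(np.float32)),np.percentile(Z[q],[50,90]))
    f=(abs(U-.632)<.035)&(abs(S-.0595)<.02)&(abs(Z-.042)<.008); A=np.c_[U[f]-.632,S[f]-.0595,np.ones(f.sum())]; k=np.linalg.lstsq(A,Z[f],rcond=None)[0]; print('floor pitch/roll deg,z',np.degrees(k[:2]),k[2])
    for nm in ('hut','tree','drum','screwdriver'): print(nm,[(np.round(w(p,d['xyz']),3),round(d['conf'],2)) for d in pinpoint(nm,p)[:2]])
    cv2.imwrite(f'pics/{n}_end.png',p['image'][60:340,130:560] if n=='top' else p['image'])
    print(p['shot'])
```

```text
t 39.6 tcp [0.4354 0.164  0.2318] yaw 13.44596510788072 toolz [ 0.0019  0.0021 -1.    ] F [ 1.9817 -0.0739  0.1827] Ft [ 1.9106  0.5324 -0.1791] M [-0.015  -0.0658  0.0645] op 0.08722861230745291 q [ 0.7106  0.1173 -0.383  -0.0004 -1.0677  1.0951]
scene rim ((634.37109375, 59.29582214355469), (60.36037826538086, 101.12831115722656), 89.84736633300781) [0.0684 0.0702]
floor pitch/roll deg,z [0.4194 0.3254] 0.04093541365663188
hut [(array([ 0.779, -0.035, -0.   ]), 0.96), (array([0.602, 0.206, 0.057]), 0.17)]
tree [(array([ 0.528,  0.394, -0.001]), 0.94)]
drum [(array([0.659, 0.218, 0.032]), 0.7), (array([ 0.66 , -0.357,  0.001]), 0.6)]
screwdriver [(array([ 0.415, -0.433,  0.001]), 0.79)]
28
top rim ((630.8146362304688, 59.34918212890625), (60.426090240478516, 104.27826690673828), 89.6548080444336) [0.0676 0.072 ]
floor pitch/roll deg,z [-0.2931  0.4274] 0.040550372402627974
hut [(array([ 0.78 , -0.039, -0.003]), 0.58)]
tree [(array([ 0.526,  0.398, -0.001]), 0.75)]
drum [(array([ 0.658, -0.356, -0.003]), 0.43)]
screwdriver [(array([ 0.413, -0.435, -0.001]), 0.68), (array([ 0.596, -0.165,  0.015]), 0.18)]
29
```

View pics/scene_end.png

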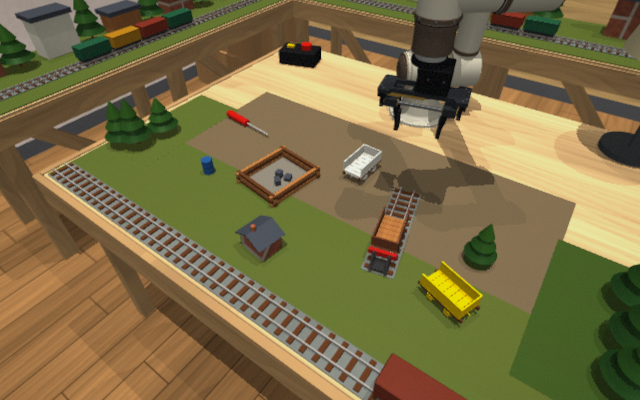

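View pics/top_end.png

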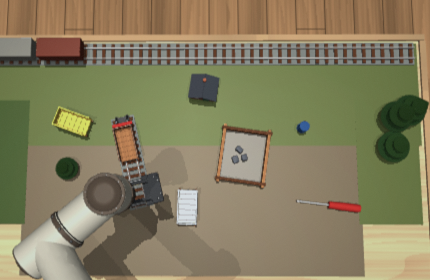

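The final images show the wagon empty, level and against the stop at about (388,240) in the scene view. The three lumps are in the crib and the bystanders have not moved. I hand in.

```bash
python3 -c "
from plant import close_job
print(close_job())"
```

```text
the job is handed in; nothing more can be done
None
```

The wagon is empty and back on its siding with its buffers against the stop, and all three lumps are in the crib. I handed the job in with the gripper clear, about 40 s in on the robot's clock.

**Tipping:** I first tipped it outwards to 22°, where joint 5 neared its limit. A sideways attempt was stopped by joint 6 at about 10°. Each time I levelled it again, and no lump came out. With the wagon turned the other way it tipped to 45.1°, the lip about 5 cm above the board over the crib. The lumps slid out and I levelled it before carrying it back.

**Setting down:** I lowered it about 19 mm short of the stop. The rails took the load at the same gripper height as when it was first railed (60.1 mm), the force going from about -2.9 to +3.7 N. Then I rolled it forward until it stalled against the stop with 3.3 N along the track.

**Last checks:**
- **Railing:** the wagon is level within about 0.5° and centred within about 0.5 mm of the rails. The floor and rim read 1–2 mm under the expected heights, within camera accuracy.
- **Buffer contact:** the point detectors disagreed by up to 4.6 mm on buffer versus stop face, about their own accuracy. I relied on the force contact, and the image after release still showed it touching.
- **Bystanders:** the hut, tree, drum and screwdriver were found where they began, within about 6 mm, which is close to detector accuracy. The scene camera's initial readings for the hut and drum were false detections, so for those two only the top view compares before with after.

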